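# Sort reagent bottles by size from a sloping stand

## Robot

A 6-joint arm with a two-finger parallel gripper is mounted at the origin on a cart in front of the work surface, level with it; the furniture and walls round the work are solid. World frame = base frame: x ahead of the robot, y to its left, z up, the work surface at z = 0. Lengths are in m, angles in degrees, forces in N, time in s.
With the tool pointing down it reaches from about 0.25 to 0.725 m from the base axis. Payload 9.7 kg.
Tool frame: the origin (TCP) lies at the very end of the fingers, on their centre line; the grasp point (between the pads) lies 19 mm behind it (bot.hold_point_z is the distance from the TCP to the grasp point, in m); z points along the fingers, y is the line along which they close (so a half turn about z gives the same grasp; the last joint's range is limited). The gripper opens to 85 mm and grips with 20 to 120 N. Pads are 22 mm wide; open, the fingers measure 114 mm over their backs; the gripper's body (76 mm by 85 mm) begins 54 mm behind the grasp point. The pads swing forward as they close: fully open they stand 13 mm farther back than shut.
Start: joints at [-75.802, 4.979, 10.078, 95.1, 0, 90], TCP at [0.135, -0.533, 0.231] pointing down, gripper open.
Joint ranges: [-179.16, 179.16], [-48.56, 103.87], [-65.8, 70.77], [-126.05, 130.52], [-82.76, 87.17], [-180, 180]. Speed limits (degrees/s): [127.2, 127.2, 147.25, 180, 180, 180].

## Interface

Orientations are given as [roll, pitch, yaw] about the fixed x, y, z axes, in that order (R = Rz(yaw) Ry(pitch) Rx(roll)).
In Python, from workcell import bot gives the robot as it stands.
- The arm moves only by the tool play_rows, never from a script. Its argument "targets" is a list of rows, each an object with "grip": the closure in counts, from 0 (fully open) to 255 (shut); "linear": the shift along the world's x, y, z in cm, a list of three; "delta_rot": the turn, a rotation vector about the world's x, y, z in rad, a list of three. A call has 1 to 10 rows; each row is the pose to reach, as a shift and turn from the pose commanded when the call began; what a row does not reach only later rows make up. A row lasts 1/10 s, in which the tool goes at most 50 mm and 8.59 degrees, less where a joint would pass 70% of its speed; a pose out of reach is approached as far as the arm can. A call with a gripper value outside its range is refused whole. The fingers move at their own pace and stop on an object; "force" is the grip in N (left out, the last holds). Time passes only in rows, so rows that repeat a pose let the fingers close. It gives the time, the measured TCP pose, the force, the opening and the grip force at its end, in the units of the state.
- bot.get_obs(): the state, without advancing time (a new reading comes with each control period).
- bot.camera(name): name is "scene" or "side" or "wrist"; returns a dict with "color" (420x560x3 uint8, red, green, blue), "range_z" (420x560 float32, m along the optical axis (not along the pixel's ray), 0 where there is no reading), "fov_y" (degrees; the focal length in pixels is half the picture's height over the tangent of half this angle, whatever the lens; pixels are square), "cx", "cy" (the principal point, pixels), "world_to_cam" (4x4, takes a point from world to camera coordinates). Camera axes: x right, y up, looking along -z (the intrinsics and any distortion apply to the point x, -y, -z); pixel columns grow to the right and rows downward; lengths in m; the calibration is good to about 2 mm. A picture is of the moment at which its call begins.
- bot.job_done(): hands the job in; it is judged then, once.
Trained networks look in a picture, given as the dict that the camera call returned (one of the last four; its "shot" number tells which), for a name from the list of things; names that differ only in an ending like _2 or _b are one class to them, and where a whole thing is asked for, a point or a joint stands for the part that bears it (a point fixed in the world has none). Each returns a list of dicts, best first, with "conf" (0 to 1); they miss things now and then, are a little off and sometimes report something else, mostly with a low value. They report only what shows in the picture. A call takes as long as a camera call. They do not tell look-alikes from the thing itself.
- bot.search_frame(picture, target): "box" ([left, top, right, bottom] in pixels, round what is visible of it).
- bot.trace(picture, target): "pixels" (420x560 bool, what is visible of it) and "box" ([left, top, right, bottom] in pixels, round what is visible of it).
- bot.pinpoint(picture, target): "pixel" ([column, row] in pixels: a listed point, or the origin of a listed thing).
The state is a dict: "time": time; "q": joint angles; "qd": joint speeds; "joint_efforts": joint torques, N m; "ee_pos": TCP position; "tcp_rot": TCP orientation; "wrist_force": force on the tool from outside, world axes, zero at the start; "torque": the same for the moment, N m; "opening": finger opening in m; "grasp_force": force on a finger pad.
Only numpy, scipy, OpenCV 4.12 (cv2) and the standard library are available. Lean on these libraries where they do the work, as an engineer would, in place of code of your own. Each camera call takes 0.05 s, during which the arm holds its last target. There are 200 camera calls.

## Task

Sort the three small brown bottles out of the sloping stand: stand both tall bottles upright in the long box and the short bottle upright in the short box. They are thin glass and the padded box floors are set at unknown heights, so grip lightly (about 10 N), feel for the floor, set each bottle down gently without dropping it or pressing it hard, and let go. Do not push the glass jar or the timer about.

Things in the scene. Friction and masses are not known exactly. Their poses are not given: they have to be found in the camera images.
- stand: fixed aluminium stand, base 100 x 232 mm, 90 high, with 3 white cradles at its y = -72, 0, 72 mm. Origin: centre of its underside, z up. Cradles lean 30 degrees to its -x (the robot's side): caps point up and to -x; bottle bases lie 55 mm above the desk. A cradle has 15 mm deep side walls, a 10 mm lip above and an 18 mm wide rest under the bottle; drawing the bottle 25 mm along its axis clears it.
- tall_bottle_1: brown glass bottle 70 mm tall, body 27 mm across up to 62 mm, narrower white cap above, about 30 g. Origin: centre of its base; z: along its axis to the cap. Starts in one of the stand's cradles (varies). Grip across the body, fingers on the stand's +y and -y side of it, tips 28 mm or more above its base; 10 N holds it. Limits: 20 N of grip, 8 N pressed on a box, a fall of 4 mm.
- tall_bottle_2: brown glass bottle 70 mm tall, body 27 mm across up to 62 mm, narrower white cap above, about 30 g. Origin: centre of its base; z: along its axis to the cap. Starts in one of the stand's cradles (varies). Grip across the body, fingers on the stand's +y and -y side of it, tips 28 mm or more above its base; 10 N holds it. Limits: 20 N of grip, 8 N pressed on a box, a fall of 4 mm.
- short_bottle: brown glass bottle 58 mm tall, body 25 mm across up to 50 mm, narrower black cap above, about 20 g. Origin: centre of its base; z: along its axis to the cap. Starts in one of the stand's cradles (varies). Grip across the body, fingers on the stand's +y and -y side of it, tips 28 mm or more above its base; 10 N holds it. Limits: 20 N of grip, 8 N pressed on a box, a fall of 4 mm.
- long_box: the longer white open box, fixed, 120 mm in x, 100 in y, 45 high; inside 112 x 92. Origin: centre of its underside on the desk, z up. Its black rubber floor is height-adjustable: top 11 to 35 mm above the desk, different in each box and each time, not reported; feel for it. It is padded: it gives 0.8 mm per N, 12 mm at most. Tall bottles stand in it 28 mm either side of the middle along x.
- short_box: the shorter white open box, fixed, 74 mm in x, 100 in y, 45 high; inside 66 x 92. Origin: centre of its underside on the desk, z up. Its black rubber floor is height-adjustable: top 11 to 35 mm above the desk, different in each box and each time, not reported; feel for it. It is padded: it gives 0.8 mm per N, 12 mm at most. For the short bottle.
- label_jar: small open glass jar, 54 mm across, 56 mm high, a loose bystander. Origin at the centre of its base.
- timer: grey kitchen-type clockwork timer with a dial on its face, 47 x 66 x 62 mm, a loose bystander near the front edge of the desk. Origin at the centre of its underside.
There are look-alikes about, which are no part of the job. What is shaped like the tall_bottle_1 but blue or orange is not meant. Leave any red look-alike of the tall_bottle_2 alone.

How it is judged (in metres and radians):
At the end, for the whole second after the job is handed in: Both tall bottles stand inside the long box and the short bottle inside the short box, base between the walls, no more than 42 mm above the desk, upright within 0.15 rad, at rest and let go (x of tall_bottle_1 in the frame of long_box between -0.056 and 0.056 m and y of tall_bottle_1 in the frame of long_box between -0.046 and 0.046 m and z of tall_bottle_1 in the frame of long_box between 0.004 and 0.042 m and angle between each of tall_bottle_1, tall_bottle_2, short_bottle's own z axis and vertical below 0.15 rad and linear speed of each of tall_bottle_1, tall_bottle_2, short_bottle below 0.02 m/s and contact force between each of tall_bottle_1, tall_bottle_2, short_bottle and the fingers below 0.1 N and x of tall_bottle_2 in the frame of long_box between -0.056 and 0.056 m and y of tall_bottle_2 in the frame of long_box between -0.046 and 0.046 m and z of tall_bottle_2 in the frame of long_box between 0.004 and 0.042 m and x of short_bottle in the frame of short_box between -0.033 and 0.033 m and y of short_bottle in the frame of short_box between -0.046 and 0.046 m and z of short_bottle in the frame of short_box between 0.004 and 0.042 m); the robot touches nothing.
It fails at once if a bottle squeezed by the fingers with more than 40 N in all (20 N of grip) (contact force between any of tall_bottle_1, tall_bottle_2, short_bottle and the fingers above 40 N).
It fails at once if a bottle pressed on a box or its floor with more than 8 N (contact force between any of tall_bottle_1, tall_bottle_2, short_bottle and long_box above 8 N or contact force between any of tall_bottle_1, tall_bottle_2, short_bottle and short_box above 8 N).
It fails at once if a bottle dropped: out of the fingers and moving faster than 0.3 m/s (a fall of some 4 mm) ((contact force between tall_bottle_1 and the fingers below 0.05 N and linear speed of tall_bottle_1 above 0.3 m/s) or (contact force between tall_bottle_2 and the fingers below 0.05 N and linear speed of tall_bottle_2 above 0.3 m/s) or (contact force between short_bottle and the fingers below 0.05 N and linear speed of short_bottle above 0.3 m/s)).
It fails at once if the jar or the timer pushed more than 30 mm (distance of any of label_jar, timer from where it was at the start of the episode above 0.03 m).
It also fails if it takes over 72 s, if anything falls off the work surface, if the arm or the gripper's body presses on something with over 40 N, if the wrist force passes 120 N, or if a joint passes its speed limit or range.

## Working session

There is one attempt and no reset: what is moved stays moved. The work goes in short steps, Python scripts to look and compute and a tool call to move; the robot and the scene stay as the last step left them, time stands still between calls to the robot, and variables do not carry over. Pictures are saved under pics/ and viewed, at most 10 in all, crops included, and the job is handed in when it is done.

Besides the shell and the picture viewer there is one more tool, called after "Request:" as a command line: name --argument value ..., lists and objects as JSON in quotes. play_rows: Moves the arm, as the interface text tells. Its arguments: {"type":"object","properties":{"targets":{"type":"array","items":{"type":"object","properties":{"grip":{"type":"number"},"linear":{"type":"array","items":{"type":"number"}},"delta_rot":{"type":"array","items":{"type":"number"}}}}},"force":{"type":"number"}},"required":["targets"]}

```bash
mkdir -p pics; cat > h.py <<'E'
import numpy as np, cv2
from workcell import bot
def world(p):
    "HxWx3 world points"
    z=p["range_z"]; h,w=z.shape; f=h/2/np.tan(np.radians(p["fov_y"]/2))
    u,v=np.meshgrid(np.arange(w),np.arange(h))
    c=np.stack([(u-p["cx"])/f*z,-(v-p["cy"])/f*z,-z,np.ones_like(z)],-1)
    W=c@np.linalg.inv(p["world_to_cam"]).T
    W=W[...,:3]; W[z<=0]=np.nan
    return W
def save(p,n,s=1.4): cv2.imwrite("pics/"+n,cv2.resize(p["color"][...,::-1],None,fx=s,fy=s))
E
python3 - <<'E'
from h import *
print(bot.get_obs())
for n in("scene","side"):
    p=bot.camera(n); save(p,n+"1.png"); W=world(p)
    print(n,{k:p[k] for k in p if k not in("color","range_z")})
    for t in("stand","tall_bottle_1","short_bottle","long_box","short_box","label_jar","timer"):
        for r in bot.trace(p,t)[:5]:
            q=W[r["pixels"]]; q=q[~np.isnan(q[:,0])]
            col=p["color"][r["pixels"]].mean(0).round()
            print(t,round(r["conf"],2),np.round(r["box"]),len(q),*(np.round(np.percentile(q,[2,50,98],axis=0),3).tolist() if len(q) else []),col)
        print('  pin',[(np.round(r["pixel"]),round(r["conf"],2)) for r in bot.pinpoint(p,t)[:4]])
E
```

```text
{'time': 0.0, 'q': array([-7.58024918e+01,  5.01118124e+00,  1.00334504e+01,  9.50993024e+01,
       -4.48362564e-04,  9.00004715e+01]), 'qd': array([-0.00629437,  0.02522643,  0.10169368, -0.03268669, -0.12433083,
        0.16250937]), 'joint_efforts': array([ 1.12208704e-04, -5.20387709e+01,  4.64804327e+01,  1.64474070e-02,
       -9.15388614e-05,  1.44593048e-05]), 'ee_pos': array([ 0.13483644, -0.532975  ,  0.2305733 ]), 'tcp_rot': array([-1.79922967e+02,  4.48996018e-04,  1.41970374e+01]), 'wrist_force': array([ 0.35209255, -0.3958228 ,  0.41381625]), 'torque': array([0.0038772 , 0.02147507, 0.03824848]), 'grasp_force': 0.0, 'opening': 0.08556049992985647}
scene {'fov_y': 47.77717992982395, 'cx': 271.5358231280881, 'cy': 212.70043557979378, 'world_to_cam': array([[-0.68397514, -0.72948678,  0.00520069,  0.37978057],
       [ 0.48098196, -0.44559122,  0.75505286, -0.28199016],
       [-0.5484837 ,  0.51893882,  0.6556433 , -0.86390333],
       [ 0.        ,  0.        ,  0.        ,  1.        ]]), 'shot': 1}
stand 0.93 [180. 174. 274. 239.] 3038 [0.605, -0.052, 0.003] [0.64, 0.
[... 3400 characters left out ...]
32] [0.52, 0.386, 0.046] [99. 98. 93.]
  pin [(array([256., 197.]), 0.96)]
short_box 0.63 [210. 278. 265. 335.] 2702 [0.412, -0.301, 0.001] [0.451, -0.253, 0.023] [0.491, -0.198, 0.046] [96. 95. 90.]
  pin [(array([240., 316.]), 0.66), (array([337., 219.]), 0.36)]
label_jar 0.86 [338. 278. 369. 315.] 752 [0.628, -0.239, 0.004] [0.647, -0.233, 0.03] [0.675, -0.199, 0.055] [118. 116. 111.]
label_jar 0.48 [232. 174. 282. 204.] 1190 [0.393, 0.268, 0.003] [0.456, 0.292, 0.032] [0.517, 0.385, 0.046] [98. 97. 92.]
  pin [(array([353., 306.]), 0.8)]
timer 0.84 [202. 180. 220. 198.] 275 [0.311, 0.203, 0.027] [0.341, 0.217, 0.053] [0.357, 0.257, 0.063] [76. 75. 71.]
  pin [(array([209., 202.]), 0.53)]
```

View pics/scene1.png

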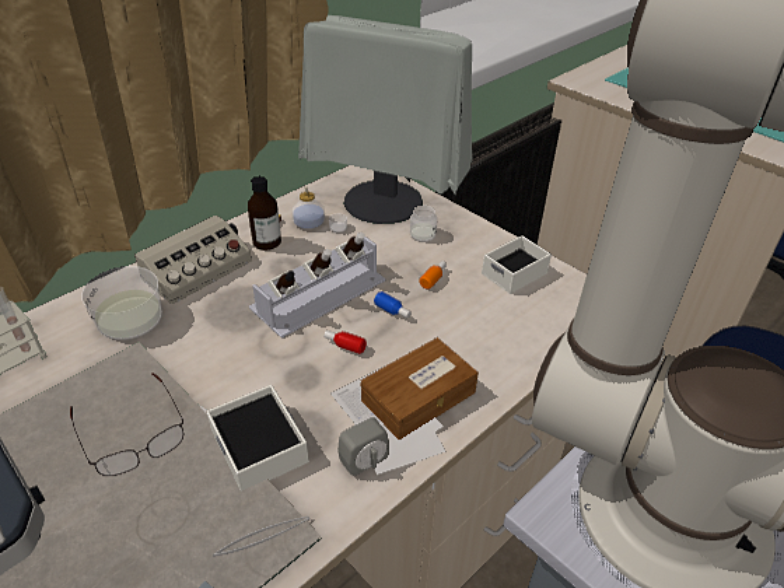

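```bash
python3 - <<'E'
from h import *
p=bot.camera("scene"); q=bot.camera("side")
A=world(p).reshape(-1,3); B=world(q).reshape(-1,3); P=np.vstack([A,B]); P=P[~np.isnan(P[:,0])]
def rect(lo,hi,name):
    s=P[np.all((P>lo)&(P<hi),axis=1)]
    r=cv2.minAreaRect((s[:,:2]*1000).astype(np.float32)); print(name,len(s),r)
rect([.36,.25,.038],[.55,.42,.05],"long")
rect([.38,-.33,.038],[.52,-.17,.05],"short")
rect([.55,-.12,.003],[.72,.22,.012],"standbase")
rect([.55,-.12,.003],[.72,.22,.2],"standall")
rect([.28,.18,.01],[.37,.28,.08],"timer")
rect([.6,-.26,.02],[.7,-.15,.08],"jar")
s=P[(P[:,2]>.085)&(P[:,0]>.58)&(P[:,0]<.68)]
# caps: highest points clusters
for y0,y1 in((-.05,.03),(.03,.095),(.095,.18)):
    c=s[(s[:,1]>y0)&(s[:,1]<y1)]; c=c[c[:,2]>.1]; print(len(c),c.mean(0).round(4) if len(c) else '', c.min(0).round(3) if len(c) else '',c.max(0).round(3)if len(c) else '')
E
```

```text
long 1004 ((465.1561584472656, 353.8586120605469), (163.72775268554688, 130.0979461669922), 75.78077697753906)
short 957 ((452.2221984863281, -247.15060424804688), (109.05876159667969, 77.39916229248047), 83.68790435791016)
standbase 2570 ((628.0488891601562, 53.15380859375), (336.5825500488281, 161.6278076171875), 88.65475463867188)
standall 5789 ((631.4481811523438, 51.05718994140625), (337.0680847167969, 162.314208984375), 89.9366683959961)
timer 1366 ((328.7840270996094, 225.89764404296875), (90.4739990234375, 49.38418960571289), 79.8711929321289)
jar 873 ((654.6748657226562, -210.56234741210938), (54.942256927490234, 59.14787292480469), 4.747520446777344)
129 [ 0.6216 -0.0129  0.109 ] [ 0.611 -0.021  0.1  ] [ 0.639 -0.     0.119]
114 [0.6238 0.0592 0.1092] [0.612 0.052 0.1  ] [0.64  0.071 0.119]
46 [0.6273 0.1311 0.1042] [0.621 0.125 0.1  ] [0.634 0.139 0.109]
```

The scene shows the long box at the lower left (255,435), the short box at right (517,262), and the stand in the middle. The short bottle (black cap) sits at +y (285,283) and the two tall ones at (320,262) and (352,246). The red, blue and orange look-alikes lie loose on the desk. I'll go above the stand for a close look.

```bash
cat >> h.py <<'E'
from scipy.spatial.transform import Rotation as Ro
def go(pos,tilt=0,yaw=0):
    "shift (cm) and rotvec from the measured pose to pos, tool down, yawed, tilted about stand y (deg, 30 = bottle lean)"
    o=bot.get_obs(); Rc=Ro.from_euler("xyz",o["tcp_rot"],degrees=True)
    Rt=Ro.from_euler("z",yaw,degrees=True)*Ro.from_euler("y",-tilt,degrees=True)*Ro.from_euler("x",180,degrees=True)
    print("linear",((np.array(pos)-o["ee_pos"])*100).round(2).tolist(),"rot",(Rt*Rc.inv()).as_rotvec().round(4).tolist(),"t",round(o["time"],2),"F",o["wrist_force"].round(2),o["grasp_force"],o["opening"])
E
python3 -c "
from h import *
go((.50,.06,.30),20,-1.7)"
```

```text
linear [36.51, 59.32, 6.87] rot [0.0381, -0.3481, -0.2746] t 1.6 F [-1.18 -0.4  -0.53] 0.0 0.08516970435072777
```

Request:
play_rows --force 10 --targets '[{"grip": 0, "linear": [36.5, 59.3, 6.9], "delta_rot": [0.038, -0.348, -0.275]}, {"grip": 0, "linear": [36.5, 59.3, 6.9], "delta_rot": [0.038, -0.348, -0.275]}, {"grip": 0, "linear": [36.5, 59.3, 6.9], "delta_rot": [0.038, -0.348, -0.275]}, {"grip": 0, "linear": [36.5, 59.3, 6.9], "delta_rot": [0.038, -0.348, -0.275]}, {"grip": 0, "linear": [36.5, 59.3, 6.9], "delta_rot": [0.038, -0.348, -0.275]}, {"grip": 0, "linear": [36.5, 59.3, 6.9], "delta_rot": [0.038, -0.348, -0.275]}, {"grip": 0, "linear": [36.5, 59.3, 6.9], "delta_rot": [0.038, -0.348, -0.275]}, {"grip": 0, "linear": [36.5, 59.3, 6.9], "delta_rot": [0.038, -0.348, -0.275]}, {"grip": 0, "linear": [36.5, 59.3, 6.9], "delta_rot": [0.038, -0.348, -0.275]}, {"grip": 0, "linear": [36.5, 59.3, 6.9], "delta_rot": [0.038, -0.348, -0.275]}]'

```text
time: 2.6
ee_pos: [0.3951, -0.1095, 0.2812]
tcp_rot: [180.0, -20.1, -1.7]
wrist_force: [-0.2, -2.0, -0.8]
opening: 0.0854
grasp_force: 0.0
```

```bash
python3 -c "
from h import *
go((.50,.06,.30),20,-1.7)"
```

```text
linear [10.49, 16.95, 1.88] rot [0.0007, 0.002, 0.0008] t 2.6 F [-0.22 -2.02 -0.82] 0.0 0.08539959815817186
```

Request:
play_rows --targets '[{"grip": 0, "linear": [10.5, 17.0, 1.9], "delta_rot": [0, 0, 0]}, {"grip": 0, "linear": [10.5, 17.0, 1.9], "delta_rot": [0, 0, 0]}, {"grip": 0, "linear": [10.5, 17.0, 1.9], "delta_rot": [0, 0, 0]}, {"grip": 0, "linear": [10.5, 17.0, 1.9], "delta_rot": [0, 0, 0]}, {"grip": 60, "linear": [10.5, 17.0, 1.9], "delta_rot": [0, 0, 0]}, {"grip": 60, "linear": [10.5, 17.0, 1.9], "delta_rot": [0, 0, 0]}, {"grip": 60, "linear": [10.5, 17.0, 1.9], "delta_rot": [0, 0, 0]}]'

```text
time: 3.3
ee_pos: [0.5, 0.0153, 0.2992]
tcp_rot: [-179.3, -19.9, 1.4]
wrist_force: [0.6, -1.1, 0.8]
opening: 0.0655
grasp_force: 0.0
```

```bash
python3 - <<'E'
from h import *
o=bot.get_obs();print(o["ee_pos"],o["tcp_rot"],o["opening"])
p=bot.camera("wrist"); save(p,"w1.png"); W=world(p); np.savez("w1.npz",W=W,c=p["color"])
for t in("tall_bottle_1","short_bottle","stand"):
    for r in bot.trace(p,t)[:5]:
        q=W[r["pixels"]]; q=q[~np.isnan(q[:,0])]
        print(t,round(r["conf"],2),np.round(r["box"]),len(q),np.round(np.percentile(q,[2,50,98],axis=0),4).tolist(),p["color"][r["pixels"]].mean(0).round())
E
```

```text
[0.50001444 0.0152633  0.29923407] [-179.25345319  -19.93661336    1.37178313] 0.06546194227126648
tall_bottle_1 0.93 [303. 102. 328. 138.] 769 [[0.6136, -0.0232, 0.0627], [0.6324, -0.0099, 0.0964], [0.6596, 0.0014, 0.1165]] [39. 35. 33.]
tall_bottle_1 0.9 [370. 202. 434. 232.] 1152 [[0.527, -0.1544, -0.0011], [0.5436, -0.114, 0.0219], [0.5572, -0.0878, 0.0263]] [110.  56.  25.]
tall_bottle_1 0.74 [191. 196. 228. 257.] 1144 [[0.4922, 0.0899, -0.0022], [0.5192, 0.1081, 0.0219], [0.5549, 0.1261, 0.0263]] [90. 28. 26.]
tall_bottle_1 0.62 [234. 101. 260. 130.] 717 [[0.6163, 0.0474, 0.0677], [0.6353, 0.0579, 0.0971], [0.66, 0.072, 0.1169]] [36. 32. 30.]
tall_bottle_1 0.62 [292. 193. 316. 255.] 1083 [[0.4986, -0.016, 0.0141], [0.5363, -0.0046, 0.0224], [0.5644, 0.0095, 0.0263]] [29. 43. 84.]
short_bottle 0.95 [161.  95. 196. 126.] 735 [[0.6238, 0.1199, 0.0585], [0.6415, 0.1278, 0.0875], [0.6628, 0.1411, 0.1054]] [13. 10.  9.]
stand 0.83 [139.  80. 359. 166.] 13388 [[0.6064, -0.0517, 0.003], [0.642, 0.0565, 0.0067], [0.7028, 0.1709, 0.0726]] [79. 78. 80.]
```

View pics/w1.png

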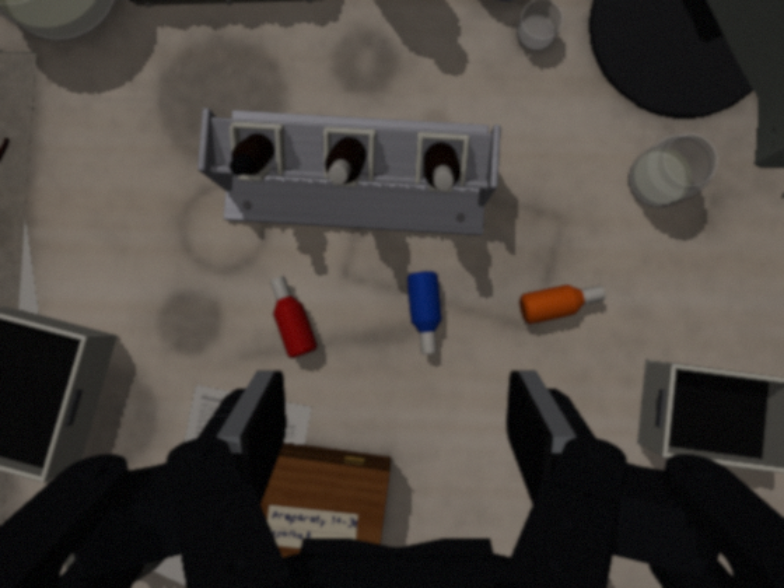

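The picture shows the stand from above with bottles at pixel (250,153) black cap, (345,160) and (443,165) white caps. The stand is nearly square to the world. I'll fit the bottle axes to the depth points.

```bash
python3 - <<'E'
from h import *
from scipy.optimize import least_squares as LS
o=bot.get_obs();print(o["ee_pos"],o["tcp_rot"])
p=bot.camera("wrist"); W=world(p)
tr=[(r["pixels"],13.5) for r in bot.trace(p,"tall_bottle_1")]+[(r["pixels"],12.5) for r in bot.trace(p,"short_bottle")]
S=[]
for m,r in tr:
    m=cv2.erode(m.astype(np.uint8),np.ones((3,3)))>0
    q=W[m]; q=q[~np.isnan(q[:,0])]
    if len(q)<50: continue
    c=np.median(q,0)
    if c[0]>.6 and c[2]>.07: S.append((q*1000,r)); print(c,r,len(q))
def res(x,per=False):
    out=[];
    a=Ro.from_euler("z",x[0],degrees=True).apply([-.5,0,np.sqrt(.75)])
    for i,(q,r) in enumerate(S):
        d=q-np.array([x[1+2*i],x[2+2*i],55]); t=d@a; k=(t>4)&(t<58 if r>13 else t<46)
        out.append(np.where(k,np.linalg.norm(d-t[:,None]*a,axis=1)-r,0))
    return out if per else np.concatenate(out)
x0=[-1.7]
for q,r in S: c=np.median(q,0); x0+=[c[0]+15,c[1]]
s=LS(res,x0,loss="soft_l1"); print(s.x.round(2),[np.abs(e).mean().round(2) for e in res(s.x,True)])
x=s.x[1:].reshape(-1,2); print("yaw from bases",np.degrees(np.arctan2(-(x[:,0]-x[0,0]),x[:,1]-x[0,1])))
for n in("long_box","short_box"):
    pass
E
```

```text
[0.50015807 0.015108   0.29967213] [-179.24459233  -20.00830439    1.34777748]
[ 0.63243534 -0.0092658   0.0981764 ] 13.5 579
[0.63521259 0.05785868 0.09692005] 13.5 710
[0.64086531 0.12760495 0.0886498 ] 12.5 608
[-15.98 648.1  -15.63 652.01  57.29 654.77 130.5 ] [np.float64(2.03), np.float64(1.63), np.float64(1.41)]
yaw from bases [-0.         -3.07580577 -2.61422195]
```

```bash
python3 - <<'E'
from h import *
from scipy.optimize import least_squares as LS
print(bot.get_obs()["q"].round(1))
p=bot.camera("wrist"); W=world(p)
S=[]
for n in("tall_bottle_1","short_bottle"):
  for R in bot.trace(p,n):
    m=cv2.erode(R["pixels"].astype(np.uint8),np.ones((3,3)))>0
    q=W[m]; q=q[~np.isnan(q[:,0])]
    if len(q)<50: continue
    c=np.median(q,0)
    if c[0]>.6 and c[2]>.07: S.append((q*1000,12.5 if n[0]=="s" else 13.5,round((c[1]-.06)/.072)*72))
def res(x,per=False):
    R=Ro.from_euler("z",x[0],degrees=True); a=R.apply([-.5,0,np.sqrt(.75)]); out=[]
    for q,r,y in S:
        b=np.array([x[1],x[2],55])+R.apply([0,y,0]); d=q-b; t=d@a; rad=np.linalg.norm(d-t[:,None]*a,axis=1)
        k=(t>4)&(t<(58 if r>13 else 46)); out.append(np.where(k,rad-r,0))
    return out if per else np.concatenate(out)
s=LS(res,[-2.5,652,57],loss="soft_l1"); print("joint fit",s.x.round(2),[np.abs(e).mean().round(2) for e in res(s.x,True)])
c=p["color"]
for n in("stand","long_box","short_box","timer"):
  for R in bot.trace(p,n)[:1]:
    q=W[R["pixels"]]*1000; q=q[~np.isnan(q[:,0])]
    if n=="stand": q=q[(q[:,2]>1)&(q[:,2]<9)&(q[:,0]<655)]
    elif "box" in n: q=q[(q[:,2]>40)&(q[:,2]<50)]
    e=cv2.minAreaRect(q[:,:2].astype(np.float32)); print(n,R["conf"],len(q),e,cv2.boxPoints(e).round().tolist())
    if n=="stand":
        ys=np.arange(-30,150,6); f=[np.percentile(q[(q[:,1]>y-3)&(q[:,1]<y+3),0],2) for y in ys]; print("front edge slope",np.polyfit(ys,f,1), "yaw",-np.degrees(np.arctan(np.polyfit(ys,f,1)[0])))
E
```

```text
[  1.3 -20.1  -7.5  82.6   0.8 179.9]
joint fit [ -2.47 652.18  60.85] [np.float64(1.88), np.float64(1.87), np.float64(1.68)]
stand 0.91 5770 ((626.10498046875, 60.65748596191406), (231.44569396972656, 42.00017166137695), 88.01686096191406) [[601.0, -54.0], [643.0, -56.0], [651.0, 176.0], [609.0, 177.0]]
front edge slope [3.32756364e-02 6.03987528e+02] yaw -1.9058503058046476
short_box 0.57 752 ((454.0859375, -241.91241455078125), (98.1760025024414, 73.97744750976562), 84.20333862304688) [[412.0, -287.0], [486.0, -294.0], [496.0, -197.0], [422.0, -189.0]]
timer 0.72 182 ((385.9203796386719, 152.7161102294922), (53.59684371948242, 251.67247009277344), 36.19633865356445) [[290.0, 238.0], [439.0, 35.0], [482.0, 67.0], [333.0, 270.0]]
```

Joint 6 is at its 180° limit, so I'll use the half-turn grasp (j6 near 0).

Request:
play_rows --targets '[{"grip": 110, "linear": [4, -2, -3], "delta_rot": [-0.479, 0, 1.316]}, {"grip": 110, "linear": [4, -2, -3], "delta_rot": [-0.479, 0, 1.316]}, {"grip": 110, "linear": [4, -2, -3], "delta_rot": [-0.479, 0, 1.316]}, {"grip": 110, "linear": [4, -2, -3], "delta_rot": [-0.479, 0, 1.316]}, {"grip": 110, "linear": [4, -2, -3], "delta_rot": [-0.479, 0, 1.316]}, {"grip": 110, "linear": [4, -2, -3], "delta_rot": [-0.479, 0, 1.316]}, {"grip": 110, "linear": [4, -2, -3], "delta_rot": [-0.479, 0, 1.316]}, {"grip": 110, "linear": [4, -2, -3], "delta_rot": [-0.479, 0, 1.316]}, {"grip": 110, "linear": [4, -2, -3], "delta_rot": [-0.479, 0, 1.316]}, {"grip": 110, "linear": [4, -2, -3], "delta_rot": [-0.479, 0, 1.316]}]'

```text
time: 5.0
ee_pos: [0.5407, -0.0041, 0.2692]
tcp_rot: [161.4, -2.7, 82.4]
wrist_force: [-0.6, 0.3, -0.1]
opening: 0.048
grasp_force: 0.0
```

```bash
sed -i 's/,yaw=0):/,yaw=-2):/; s/\*Ro.from_euler("x",180,degrees=True)$/*Ro.from_euler("zx",[180,180],degrees=True)/' h.py
cat >> h.py <<'E'
BASE={"A":(.6497,-.0111),"M":(.6522,.0608),"S":(.6547,.1328)}
def up(b,s,yaw=-2):
    a=Ro.from_euler("z",yaw,degrees=True).apply([-.5,0,np.sqrt(.75)]); return np.array([*BASE[b],.055])+s/1000*a
E
python3 -c "
from h import *
print(bot.get_obs()['q'].round(1), bot.get_obs()['tcp_rot'])
go(up('A',120),30)"
```

```text
[ -0.6 -14.6  -6.4  79.4   0.4  97.5] [161.44595228  -2.7367041   82.386154  ]
linear [4.9, -0.5, -11.03] rot [-0.7084, -0.1351, 1.5272] t 5.0 F [-0.62  0.34 -0.14] 0.0 0.04800349191268735
```

Request:
play_rows --targets '[{"grip": 110, "linear": [4, -0.5, -7], "delta_rot": [-0.708, -0.135, 1.527]}, {"grip": 110, "linear": [4, -0.5, -7], "delta_rot": [-0.708, -0.135, 1.527]}, {"grip": 110, "linear": [4, -0.5, -7], "delta_rot": [-0.708, -0.135, 1.527]}, {"grip": 110, "linear": [4, -0.5, -7], "delta_rot": [-0.708, -0.135, 1.527]}, {"grip": 110, "linear": [4, -0.5, -7], "delta_rot": [-0.708, -0.135, 1.527]}, {"grip": 110, "linear": [4, -0.5, -7], "delta_rot": [-0.708, -0.135, 1.527]}, {"grip": 110, "linear": [4, -0.5, -7], "delta_rot": [-0.708, -0.135, 1.527]}, {"grip": 110, "linear": [4, -0.5, -7], "delta_rot": [-0.708, -0.135, 1.527]}, {"grip": 110, "linear": [4, -0.5, -7], "delta_rot": [-0.708, -0.135, 1.527]}, {"grip": 110, "linear": [4, -0.5, -7], "delta_rot": [-0.708, -0.135, 1.527]}]'

```text
time: 6.0
ee_pos: [0.5806, -0.009, 0.1992]
tcp_rot: [175.0, 28.5, 165.8]
wrist_force: [-0.5, -0.9, 0.2]
opening: 0.0488
grasp_force: 0.0
```

```bash
python3 -c "
from h import *
print(bot.get_obs()['q'].round(1), bot.get_obs()['tcp_rot'])
go(up('A',110),30)"
```

```text
[  0.  -20.4 -22.   59.5  -1.8  12.5] [174.97370116  28.51422138 165.80660815]
linear [1.41, -0.02, -4.9] rot [-0.0795, -0.0149, 0.1698] t 6.0 F [-0.48 -0.86  0.19] 0.0 0.04876091448669673
```

Request:
play_rows --targets '[{"grip": 110, "linear": [0.7, 0, -2.5], "delta_rot": [-0.08, -0.015, 0.17]}, {"grip": 110, "linear": [1.4, 0, -4.9], "delta_rot": [-0.08, -0.015, 0.17]}, {"grip": 110, "linear": [1.4, 0, -4.9], "delta_rot": [-0.08, -0.015, 0.17]}, {"grip": 110, "linear": [1.4, 0, -4.9], "delta_rot": [-0.08, -0.015, 0.17]}]'

```text
time: 6.4
ee_pos: [0.5945, -0.0091, 0.1505]
tcp_rot: [179.8, 29.9, 177.5]
wrist_force: [0.1, -0.6, 0.1]
opening: 0.0485
grasp_force: 0.0
```

```bash
python3 - <<'E'
from h import *
p=bot.camera("wrist"); save(p,"w2.png"); W=world(p)
for t in("tall_bottle_1",):
    for r in bot.trace(p,t)[:5]:
        q=W[r["pixels"]]; q=q[~np.isnan(q[:,0])]
        print(t,round(r["conf"],2),np.round(r["box"]),len(q),np.round(np.percentile(q,[2,50,98],axis=0),4).tolist())
go(up('A',110),30); go(up('A',31),30)
E
```

```text
tall_bottle_1 0.97 [475.   0. 519.  46.] 1382 [[0.5301, 0.1013, 0.0116], [0.5418, 0.1158, 0.0184], [0.5569, 0.1261, 0.0252]]
tall_bottle_1 0.93 [ 30.   1. 150.  63.] 5172 [[0.525, -0.1532, 0.006], [0.5384, -0.1107, 0.0219], [0.5535, -0.0878, 0.0261]]
tall_bottle_1 0.92 [259.   0. 315.  73.] 3233 [[0.5254, -0.0171, 0.0148], [0.5421, -0.0038, 0.0238], [0.5626, 0.0094, 0.0263]]
tall_bottle_1 0.87 [261. 199. 304. 257.] 1884 [[0.6118, -0.0239, 0.063], [0.6209, -0.0108, 0.0935], [0.6385, 0.0008, 0.1163]]
tall_bottle_1 0.69 [365. 199. 425. 253.] 2327 [[0.6145, 0.0465, 0.0584], [0.6244, 0.0554, 0.0926], [0.6478, 0.0707, 0.1158]]
linear [-0.05, -0.01, -0.2] rot [-0.0028, 0.0016, 0.0066] t 6.5 F [ 0.24 -0.56  0.22] 0.0 0.04867397393841647
linear [3.9, -0.15, -7.04] rot [-0.0028, 0.0016, 0.0066] t 6.5 F [ 0.24 -0.56  0.22] 0.0 0.04867397393841647
```

View pics/w2.png

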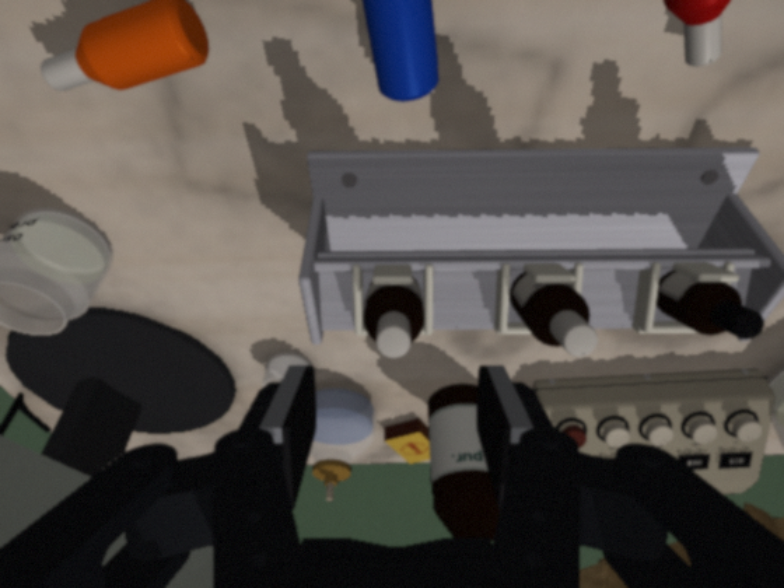

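The picture shows the tall bottle A (cap at 393,335) centred between the fingers (centre column ~397), with the cradle rows clear. Descend along its axis.

Request:
play_rows --targets '[{"grip": 110, "linear": [1.0, 0, -1.8], "delta_rot": [0, 0, 0.007]}, {"grip": 110, "linear": [2.0, -0.1, -3.6], "delta_rot": [0, 0, 0.007]}, {"grip": 110, "linear": [2.6, -0.1, -4.7], "delta_rot": [0, 0, 0.007]}, {"grip": 110, "linear": [3.2, -0.1, -5.8], "delta_rot": [0, 0, 0.007]}, {"grip": 110, "linear": [3.6, -0.1, -6.5], "delta_rot": [0, 0, 0.007]}, {"grip": 110, "linear": [3.9, -0.1, -7.0], "delta_rot": [0, 0, 0.007]}, {"grip": 110, "linear": [3.9, -0.1, -7.0], "delta_rot": [0, 0, 0.007]}]'

```text
time: 7.2
ee_pos: [0.6337, -0.0101, 0.0798]
tcp_rot: [179.8, 29.9, 178.0]
wrist_force: [0.3, -0.5, 0.6]
opening: 0.0485
grasp_force: 0.0
```

Request:
play_rows --force 10 --targets '[{"grip": 140, "linear": [0, 0, 0], "delta_rot": [0, 0, 0]}, {"grip": 155, "linear": [0, 0, 0], "delta_rot": [0, 0, 0]}, {"grip": 160, "linear": [0, 0, 0], "delta_rot": [0, 0, 0]}, {"grip": 165, "linear": [0, 0, 0], "delta_rot": [0, 0, 0]}, {"grip": 165, "linear": [0, 0, 0], "delta_rot": [0, 0, 0]}]'

```text
time: 7.7
ee_pos: [0.6337, -0.0101, 0.0806]
tcp_rot: [179.8, 30.0, 178.0]
wrist_force: [-0.0, -0.8, -0.3]
opening: 0.0302
grasp_force: 0.0
```

Request:
play_rows --targets '[{"grip": 170, "linear": [0, 0, 0], "delta_rot": [0, 0, 0]}, {"grip": 174, "linear": [0, 0, 0], "delta_rot": [0, 0, 0]}, {"grip": 176, "linear": [0, 0, 0], "delta_rot": [0, 0, 0]}, {"grip": 176, "linear": [0, 0, 0], "delta_rot": [0, 0, 0]}]'

```text
time: 8.1
ee_pos: [0.6337, -0.0102, 0.0804]
tcp_rot: [179.9, 30.0, 178.0]
wrist_force: [-1.1, -0.4, 0.9]
opening: 0.0267
grasp_force: 9.6
```

Request:
play_rows --targets '[{"grip": 179, "linear": [0, 0, 0], "delta_rot": [0, 0, 0]}, {"grip": 179, "linear": [0, 0, 0], "delta_rot": [0, 0, 0]}]'

```text
time: 8.3
ee_pos: [0.6337, -0.0102, 0.0805]
tcp_rot: [179.8, 30.0, 178.0]
wrist_force: [-1.9, -0.5, 2.1]
opening: 0.0263
grasp_force: 19.6
```

Request:
play_rows --targets '[{"grip": 176, "linear": [0, 0, 0], "delta_rot": [0, 0, 0]}, {"grip": 176, "linear": [-0.25, 0, 0.43], "delta_rot": [0, 0, 0]}, {"grip": 176, "linear": [-0.75, 0, 1.3], "delta_rot": [0, 0, 0]}, {"grip": 176, "linear": [-1.25, 0.05, 2.16], "delta_rot": [0, 0, 0]}, {"grip": 176, "linear": [-1.75, 0.05, 3.03], "delta_rot": [0, 0, 0]}, {"grip": 176, "linear": [-2.25, 0.1, 3.9], "delta_rot": [0, 0, 0]}, {"grip": 176, "linear": [-3.0, 0.1, 6], "delta_rot": [0, 0, 0]}]'

```text
time: 9.0
ee_pos: [0.6022, -0.009, 0.1393]
tcp_rot: [179.8, 29.8, 178.0]
wrist_force: [0.6, 0.8, -0.1]
opening: 0.0266
grasp_force: 14.5
```

```bash
python3 - <<'E'
from h import *
go((.45,.30,.19),0,0)
p=bot.camera("scene"); save(p,"s2.png"); W=world(p)
P=W[~np.isnan(W[...,0])]*1000
for n in("long_box","short_box"):
  for R in bot.trace(p,n)[:1]:
    m=R["pixels"]; q=W[m]*1000; q=q[~np.isnan(q[:,0])]; q=q[(q[:,2]>40)&(q[:,2]<50)]
    e=cv2.minAreaRect(q[:,:2].astype(np.float32)); print(n,R["conf"],len(q),e,cv2.boxPoints(e).round().tolist())
    g=(p["color"].max(-1)<70)&m; q=W[g]*1000; q=q[~np.isnan(q[:,0])]; print("floor",np.percentile(q,[5,50,95],axis=0).round(1).tolist())
E
```

```text
linear [-15.22, 30.9, 5.07] rot [0.0064, 0.5202, 0.0333] t 9.0 F [ 0.63  0.78 -0.08] 14.466484934091568 0.026590879133487177
long_box 0.85 582 ((455.560302734375, 330.3564453125), (104.47187042236328, 123.06409454345703), 76.87091827392578) [[384.0, 293.0], [504.0, 266.0], [527.0, 367.0], [408.0, 395.0]]
floor [[414.1, 288.5, 30.5], [456.9, 330.7, 32.7], [503.9, 371.3, 34.9]]
short_box 0.95 276 ((453.0859069824219, -245.20843505859375), (104.04784393310547, 77.52777099609375), 83.6154556274414) [[409.0, -293.0], [486.0, -301.0], [497.0, -198.0], [420.0, -189.0]]
floor [[441.4, -289.3, 17.7], [461.3, -258.7, 20.3], [482.6, -229.4, 23.2]]
```

View pics/s2.png

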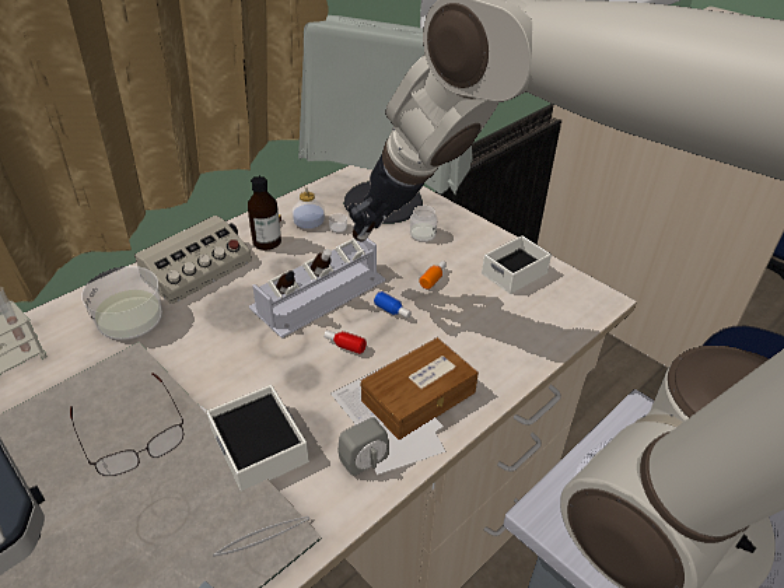

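Bottle A is out of its cradle and held. Depth gives floors at about 33 mm (long) and 20 mm (short) as priors. Next I carry it to above the far spot in the long box, upright.

```bash
cat >> h.py <<'E'
def box(n,x=0):
    c,y={"long":((.4555,.3304),-13),"short":((.4531,-.2452),-6.2)}[n]
    y_=np.radians(y); return c[0]+x*np.cos(y_),c[1]+x*np.sin(y_)
E
python3 -c "
from h import *
print(bot.get_obs()['q'].round(1))
go((*box('long',.028),.12),0,-13)"
```

```text
[ -0.6 -17.9 -27.   50.8  -0.5   1.2]
linear [-12.14, 33.32, -2.25] rot [0.0661, 0.5231, -0.1883] t 9.15 F [-0.43  0.17 -0.02] 14.492920339107513 0.026368540866635277
```

Request:
play_rows --targets '[{"grip": 176, "linear": [-1, 0.5, 3], "delta_rot": [0, 0.05, 0]}, {"grip": 176, "linear": [-2.5, 3, 5], "delta_rot": [0.01, 0.15, -0.02]}, {"grip": 176, "linear": [-4, 6.5, 5], "delta_rot": [0.02, 0.25, -0.05]}, {"grip": 176, "linear": [-5.5, 10.5, 5], "delta_rot": [0.04, 0.35, -0.1]}, {"grip": 176, "linear": [-7, 15, 5], "delta_rot": [0.066, 0.45, -0.15]}, {"grip": 176, "linear": [-8.5, 19.5, 5], "delta_rot": [0.066, 0.523, -0.188]}, {"grip": 176, "linear": [-10, 24, 4], "delta_rot": [0.066, 0.523, -0.188]}, {"grip": 176, "linear": [-11.2, 28.5, 3], "delta_rot": [0.066, 0.523, -0.188]}, {"grip": 176, "linear": [-12.1, 32, 2], "delta_rot": [0.066, 0.523, -0.188]}, {"grip": 176, "linear": [-12.1, 33.3, 0], "delta_rot": [0.066, 0.523, -0.188]}]'

```text
time: 10.15
ee_pos: [0.4817, 0.3272, 0.1396]
tcp_rot: [180.0, -0.2, 167.2]
wrist_force: [-0.5, -0.1, -0.4]
opening: 0.0265
grasp_force: 14.5
```

Request:
play_rows --targets '[{"grip": 176, "linear": [0, 0, 0], "delta_rot": [0, 0, 0]}, {"grip": 176, "linear": [0, 0, 0], "delta_rot": [0, 0, 0]}, {"grip": 176, "linear": [0, 0, 0], "delta_rot": [0, 0, 0]}, {"grip": 176, "linear": [0, 0, 0], "delta_rot": [0, 0, 0]}]'

```text
time: 10.55
ee_pos: [0.4833, 0.3232, 0.1413]
tcp_rot: [180.0, -0.1, 166.9]
wrist_force: [-0.2, 0.3, -0.8]
opening: 0.0263
grasp_force: 14.5
```

```bash
python3 - <<'E'
from h import *
go((*box('long',.028),.075),0,-13)
p=bot.camera("wrist"); save(p,"w3.png"); W=world(p)
for R in bot.trace(p,"long_box")[:1]:
    m=R["pixels"]; q=W[m]*1000; q=q[~np.isnan(q[:,0])]; r=q[(q[:,2]>40)&(q[:,2]<50)]
    e=cv2.minAreaRect(r[:,:2].astype(np.float32)); print(R["conf"],len(r),e,cv2.boxPoints(e).round().tolist())
    h=np.histogram(q[:,2],np.arange(0,60,3)); print(h[0].tolist())
for R in bot.trace(p,"tall_bottle_1")[:4]:
    q=W[R["pixels"]]; q=q[~np.isnan(q[:,0])]; print(R["conf"],np.percentile(q,[2,50,98],axis=0).round(4).tolist() if len(q) else 0)
E
```

```text
linear [-0.05, 0.09, -6.63] rot [-0.0012, -0.0019, 0.001] t 10.55 F [-0.21  0.34 -0.82] 14.526569098234177 0.026257351194488784
0.84 3874 ((455.6194152832031, 331.45733642578125), (101.4199447631836, 119.69444274902344), 76.92852020263672) [[386.0, 296.0], [502.0, 269.0], [525.0, 367.0], [409.0, 394.0]]
[1, 0, 0, 0, 0, 0, 0, 94, 95, 7653, 13677, 437, 651, 709, 3312, 20, 0, 0, 0]
0.97 [[0.4725, 0.3113, 0.1147], [0.4797, 0.3242, 0.1552], [0.4918, 0.3352, 0.1792]]
0.6 [[0.4894, 0.0979, 0.0066], [0.5147, 0.1159, 0.0198], [0.5527, 0.1277, 0.026]]
```

View pics/w3.png

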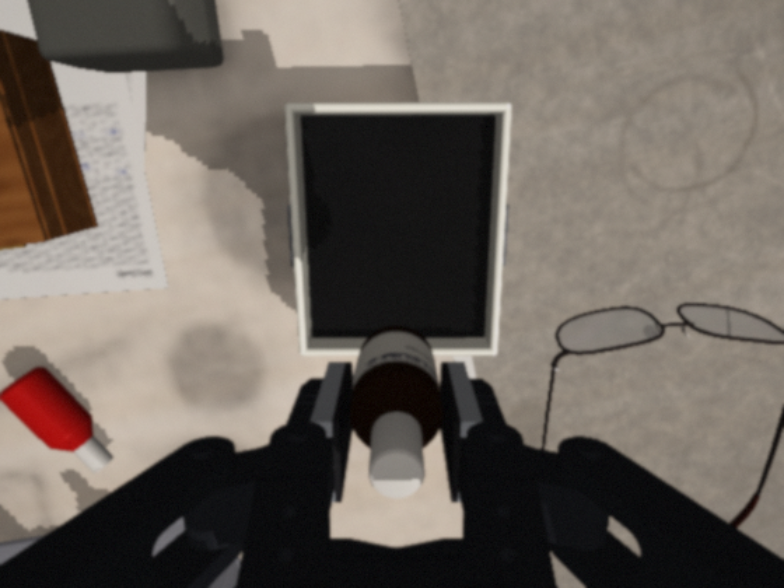

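The picture shows the bottle upright in the fingers over the far part of the box (floor centre ~398,225); the floor is about 30 mm high. Descend to just above it.

Request:
play_rows --targets '[{"grip": 176, "linear": [0, 0.1, -2], "delta_rot": [0, 0, 0]}, {"grip": 176, "linear": [0, 0.1, -4], "delta_rot": [0, 0, 0]}, {"grip": 176, "linear": [0, 0.1, -5.5], "delta_rot": [0, 0, 0]}, {"grip": 176, "linear": [0, 0.1, -6.5], "delta_rot": [0, 0, 0]}, {"grip": 176, "linear": [0, 0.1, -7.2], "delta_rot": [0, 0, 0]}, {"grip": 176, "linear": [0, 0.1, -7.2], "delta_rot": [0, 0, 0]}, {"grip": 176, "linear": [0, 0.1, -7.2], "delta_rot": [0, 0, 0]}]'

```text
time: 11.4
ee_pos: [0.4829, 0.325, 0.069]
tcp_rot: [180.0, -0.1, 167.0]
wrist_force: [-0.2, -1.1, 0.7]
opening: 0.0264
grasp_force: 14.5
```

Request:
play_rows --targets '[{"grip": 176, "linear": [0, 0, -0.1], "delta_rot": [0, 0, 0]}, {"grip": 176, "linear": [0, 0, -0.2], "delta_rot": [0, 0, 0]}, {"grip": 176, "linear": [0, 0, -0.3], "delta_rot": [0, 0, 0]}, {"grip": 176, "linear": [0, 0, -0.3], "delta_rot": [0, 0, 0]}]'

```text
time: 11.8
ee_pos: [0.4827, 0.3249, 0.0653]
tcp_rot: [-180.0, -0.2, 167.0]
wrist_force: [0.0, -0.4, 0.2]
opening: 0.0264
grasp_force: 14.5
```

Request:
play_rows --targets '[{"grip": 176, "linear": [0, 0, -0.1], "delta_rot": [0, 0, 0]}, {"grip": 176, "linear": [0, 0, -0.2], "delta_rot": [0, 0, 0]}, {"grip": 176, "linear": [0, 0, -0.2], "delta_rot": [0, 0, 0]}, {"grip": 176, "linear": [0, 0, -0.2], "delta_rot": [0, 0, 0]}]'

```text
time: 12.2
ee_pos: [0.4827, 0.3248, 0.0633]
tcp_rot: [-180.0, -0.2, 167.0]
wrist_force: [0.6, -0.8, -0.3]
opening: 0.0269
grasp_force: 14.5
```

```bash
cat > f.py <<'E'
from h import *
F=[];Z=[];G=[]
for i in range(4):
    o=bot.get_obs(); F.append(o["wrist_force"][2]); Z.append(o["ee_pos"][2]*1000); G.append(o["grasp_force"]); bot.camera("side")
print("Fz",np.round(F,2),np.mean(F).round(2),"z",np.mean(Z).round(2),"grasp",np.mean(G).round(1),o["opening"],o["time"])
E
python3 f.py
```

```text
Fz [-0.3  -0.36 -0.29 -0.88] -0.46 z 63.35 grasp 14.5 0.026742506985508965 12.35
```

Request:
play_rows --targets '[{"grip": 176, "linear": [0, 0, -0.1], "delta_rot": [0, 0, 0]}, {"grip": 176, "linear": [0, 0, -0.2], "delta_rot": [0, 0, 0]}, {"grip": 176, "linear": [0, 0, -0.2], "delta_rot": [0, 0, 0]}, {"grip": 176, "linear": [0, 0, -0.2], "delta_rot": [0, 0, 0]}]'

```text
time: 12.8
ee_pos: [0.4828, 0.3249, 0.0615]
tcp_rot: [180.0, -0.2, 167.0]
wrist_force: [-0.2, -0.1, 2.7]
opening: 0.0263
grasp_force: 14.7
```

```bash
python3 f.py
```

```text
Fz [2.73 2.35 2.28 1.56] 2.23 z 61.51 grasp 14.7 0.02654302862180826 12.95
```

Contact is felt (about 2.5 N). Ease up 1 mm and release.

Request:
play_rows --targets '[{"grip": 176, "linear": [0, 0, 0.1], "delta_rot": [0, 0, 0]}, {"grip": 174, "linear": [0, 0, 0.1], "delta_rot": [0, 0, 0]}, {"grip": 172, "linear": [0, 0, 0.1], "delta_rot": [0, 0, 0]}, {"grip": 170, "linear": [0, 0, 0.1], "delta_rot": [0, 0, 0]}, {"grip": 165, "linear": [0, 0, 0.1], "delta_rot": [0, 0, 0]}, {"grip": 155, "linear": [0, 0, 0.1], "delta_rot": [0, 0, 0]}, {"grip": 140, "linear": [0, 0, 0.1], "delta_rot": [0, 0, 0]}, {"grip": 130, "linear": [0, 0, 0.1], "delta_rot": [0, 0, 0]}, {"grip": 130, "linear": [0, 0, 0.5], "delta_rot": [0, 0, 0]}, {"grip": 130, "linear": [0, 0, 1.5], "delta_rot": [0, 0, 0]}]'

```text
time: 14.0
ee_pos: [0.4823, 0.3246, 0.0761]
tcp_rot: [-179.9, -0.2, 167.0]
wrist_force: [0.1, 0.9, 0.6]
opening: 0.0419
grasp_force: 0.0
```

```bash
python3 -c "
from h import *
go(up('M',110),30)"
```

```text
linear [11.5, -26.18, 7.42] rot [-0.0678, -0.5241, 0.1876] t 14.0 F [0.13 0.94 0.63] 0.0 0.04191875595324419
```

Request:
play_rows --targets '[{"grip": 130, "linear": [0, 0, 3], "delta_rot": [0, 0, 0]}, {"grip": 120, "linear": [0, 0, 7], "delta_rot": [0, 0, 0]}, {"grip": 110, "linear": [1, -2, 10], "delta_rot": [0, 0, 0]}, {"grip": 110, "linear": [3, -6, 12], "delta_rot": [-0.015, -0.12, 0.045]}, {"grip": 110, "linear": [5, -11, 13], "delta_rot": [-0.03, -0.25, 0.09]}, {"grip": 110, "linear": [7, -16, 13], "delta_rot": [-0.05, -0.38, 0.14]}, {"grip": 110, "linear": [9, -20.5, 13], "delta_rot": [-0.068, -0.5, 0.18]}, {"grip": 110, "linear": [11, -25, 11], "delta_rot": [-0.068, -0.524, 0.188]}, {"grip": 110, "linear": [11.5, -26.2, 7.5], "delta_rot": [-0.068, -0.524, 0.188]}, {"grip": 110, "linear": [11.5, -26.2, 7.5], "delta_rot": [-0.068, -0.524, 0.188]}]'

```text
time: 15.0
ee_pos: [0.5956, 0.0597, 0.1466]
tcp_rot: [-179.9, 29.7, 177.9]
wrist_force: [-0.6, 0.9, -0.9]
opening: 0.0487
grasp_force: 0.0
```

Request:
play_rows --targets '[{"grip": 110, "linear": [0, 0, 0], "delta_rot": [0, 0, 0]}, {"grip": 110, "linear": [0, 0, 0], "delta_rot": [0, 0, 0]}]'

```text
time: 15.2
ee_pos: [0.5984, 0.0637, 0.1538]
tcp_rot: [179.9, 30.2, 178.0]
wrist_force: [-0.5, 0.5, 0.5]
opening: 0.0485
grasp_force: 0.0
```

```bash
python3 - <<'E'
from h import *
go(up('M',31),30)
p=bot.camera("wrist"); W=world(p)
for n in("tall_bottle_1","short_bottle"):
  for R in bot.trace(p,n)[:5]:
    q=W[R["pixels"]]; q=q[~np.isnan(q[:,0])]; print(n,R["conf"],np.percentile(q,[2,50,98],axis=0).round(4).tolist() if len(q) else 0)
p=bot.camera("scene"); W=world(p)
for R in bot.trace(p,"tall_bottle_1")[:6]:
    q=W[R["pixels"]]; q=q[~np.isnan(q[:,0])]; print("sc",R["conf"],np.percentile(q,[2,50,98],axis=0).round(4).tolist() if len(q) else 0)
E
```

```text
linear [3.83, -0.24, -7.19] rot [-0.0011, 0.0035, -0.0015] t 15.2 F [-0.51  0.54  0.49] 0.0 0.048531992268289574
tall_bottle_1 0.91 [[0.5298, -0.0982, 0.0028], [0.5394, -0.0893, 0.016], [0.5493, -0.0866, 0.0243]]
tall_bottle_1 0.78 [[0.5321, 0.1038, 0.0131], [0.5434, 0.118, 0.0182], [0.5567, 0.1275, 0.0243]]
tall_bottle_1 0.68 [[0.6143, 0.0479, 0.0623], [0.6233, 0.061, 0.0936], [0.6426, 0.0728, 0.1162]]
tall_bottle_1 0.68 [[0.5284, -0.014, 0.0133], [0.5439, 0.0, 0.0238], [0.5624, 0.0105, 0.0263]]
short_bottle 0.82 [[0.622, 0.1195, 0.0581], [0.6311, 0.1276, 0.0854], [0.6531, 0.1416, 0.1052]]
sc 0.85 [[0.4715, 0.3134, 0.0389], [0.4781, 0.3278, 0.0714], [0.4898, 0.3371, 0.1029]]
sc 0.72 [[0.4958, -0.0182, 0.0008], [0.5322, -0.0002, 0.0217], [0.5739, 0.0105, 0.0292]]
sc 0.56 [[0.6157, 0.0548, 0.0589], [0.6315, 0.0673, 0.0909], [0.6654, 0.0744, 0.1188]]
sc 0.55 [[0.5242, -0.1513, 0.0], [0.5363, -0.1063, 0.0218], [0.5695, -0.0881, 0.0299]]
sc 0.49 [[0.489, 0.0895, -0.0006], [0.5144, 0.1136, 0.021], [0.5551, 0.1269, 0.029]]
sc 0.29 [[0.3097, 0.2101, 0.0024], [0.3261, 0.245, 0.0516], [0.357, 0.2694, 0.0644]]
```

Request:
play_rows --targets '[{"grip": 110, "linear": [1.0, -0.1, -1.8], "delta_rot": [0, 0, 0]}, {"grip": 110, "linear": [2.0, -0.2, -3.6], "delta_rot": [0, 0, 0]}, {"grip": 110, "linear": [2.6, -0.2, -4.8], "delta_rot": [0, 0, 0]}, {"grip": 110, "linear": [3.2, -0.2, -6.0], "delta_rot": [0, 0, 0]}, {"grip": 110, "linear": [3.6, -0.2, -6.7], "delta_rot": [0, 0, 0]}, {"grip": 110, "linear": [3.8, -0.2, -7.15], "delta_rot": [0, 0, 0]}, {"grip": 110, "linear": [3.8, -0.2, -7.15], "delta_rot": [0, 0, 0]}, {"grip": 140, "linear": [3.8, -0.2, -7.15], "delta_rot": [0, 0, 0]}, {"grip": 155, "linear": [3.8, -0.2, -7.15], "delta_rot": [0, 0, 0]}]'

```text
time: 16.35
ee_pos: [0.6359, 0.0609, 0.0807]
tcp_rot: [179.9, 30.1, 178.0]
wrist_force: [0.3, -0.2, 0.1]
opening: 0.0337
grasp_force: 0.0
```

Request:
play_rows --targets '[{"grip": 162, "linear": [0, 0, 0], "delta_rot": [0, 0, 0]}, {"grip": 166, "linear": [0, 0, 0], "delta_rot": [0, 0, 0]}, {"grip": 170, "linear": [0, 0, 0], "delta_rot": [0, 0, 0]}, {"grip": 174, "linear": [0, 0, 0], "delta_rot": [0, 0, 0]}, {"grip": 176, "linear": [0, 0, 0], "delta_rot": [0, 0, 0]}, {"grip": 176, "linear": [0, 0, 0], "delta_rot": [0, 0, 0]}]'

```text
time: 16.95
ee_pos: [0.6358, 0.0608, 0.08]
tcp_rot: [180.0, 30.1, 178.0]
wrist_force: [-1.1, -0.3, 1.5]
opening: 0.0266
grasp_force: 9.9
```

Request:
play_rows --targets '[{"grip": 176, "linear": [-0.25, 0, 0.43], "delta_rot": [0, 0, 0]}, {"grip": 176, "linear": [-0.75, 0, 1.3], "delta_rot": [0, 0, 0]}, {"grip": 176, "linear": [-1.25, 0.05, 2.16], "delta_rot": [0, 0, 0]}, {"grip": 176, "linear": [-1.75, 0.05, 3.03], "delta_rot": [0, 0, 0]}, {"grip": 176, "linear": [-2.25, 0.1, 3.9], "delta_rot": [0, 0, 0]}, {"grip": 176, "linear": [-3.5, 0.1, 6.5], "delta_rot": [0, 0, 0]}, {"grip": 176, "linear": [-4, 0.1, 9], "delta_rot": [0, 0, 0]}, {"grip": 176, "linear": [-4, 0.1, 9], "delta_rot": [0, 0, 0]}]'

```text
time: 17.75
ee_pos: [0.5966, 0.0622, 0.1754]
tcp_rot: [179.9, 30.4, 178.0]
wrist_force: [1.5, -1.0, 0.3]
opening: 0.0267
grasp_force: 9.8
```

```bash
python3 -c "
from h import *
go((*box('long',-.028),.16),0,-13)"
```

```text
linear [-16.84, 27.45, -1.54] rot [0.0674, 0.5278, -0.1881] t 17.75 F [ 1.53 -1.05  0.32] 9.778550863265991 0.0266848880267604
```

Request:
play_rows --targets '[{"grip": 176, "linear": [-1, 1, 1], "delta_rot": [0.005, 0.05, -0.01]}, {"grip": 176, "linear": [-3, 3.5, 1], "delta_rot": [0.01, 0.15, -0.03]}, {"grip": 176, "linear": [-5.5, 7, 1], "delta_rot": [0.02, 0.25, -0.06]}, {"grip": 176, "linear": [-8, 11, 1], "delta_rot": [0.04, 0.35, -0.1]}, {"grip": 176, "linear": [-10.5, 15, 1], "delta_rot": [0.055, 0.45, -0.15]}, {"grip": 176, "linear": [-13, 19, 1], "delta_rot": [0.067, 0.528, -0.188]}, {"grip": 176, "linear": [-15, 23, 0], "delta_rot": [0.067, 0.528, -0.188]}, {"grip": 176, "linear": [-16.5, 26, -1], "delta_rot": [0.067, 0.528, -0.188]}, {"grip": 176, "linear": [-16.8, 27.4, -1.5], "delta_rot": [0.067, 0.528, -0.188]}, {"grip": 176, "linear": [-16.8, 27.4, -1.5], "delta_rot": [0.067, 0.528, -0.188]}]'

```text
time: 18.75
ee_pos: [0.4268, 0.3369, 0.1538]
tcp_rot: [-179.8, -0.5, 167.2]
wrist_force: [0.7, 1.1, -0.3]
opening: 0.0266
grasp_force: 9.8
```

Request:
play_rows --targets '[{"grip": 176, "linear": [0, 0, -1], "delta_rot": [0, 0, 0]}, {"grip": 176, "linear": [0, 0, -2], "delta_rot": [0, 0, 0]}, {"grip": 176, "linear": [0, 0, -2], "delta_rot": [0, 0, 0]}, {"grip": 176, "linear": [0, 0, -2], "delta_rot": [0, 0, 0]}]'

```text
time: 19.15
ee_pos: [0.428, 0.335, 0.1347]
tcp_rot: [-179.9, -0.4, 167.0]
wrist_force: [-0.5, -0.3, 0.2]
opening: 0.0269
grasp_force: 9.8
```

```bash
python3 - <<'E'
from h import *
go((*box('long',-.028),.068),0,-13)
for cam in("wrist","scene"):
  p=bot.camera(cam); W=world(p)
  for R in bot.trace(p,"tall_bottle_1")[:4]:
    q=W[R["pixels"]]; q=q[~np.isnan(q[:,0])]; print(cam,R["conf"],np.percentile(q,[2,50,98],axis=0).round(4).tolist() if len(q) else 0)
E
```

```text
linear [0.03, 0.17, -6.67] rot [0.0003, -0.0074, 0.0007] t 19.15 F [-0.5  -0.25  0.17] 9.776578545570374 0.026884473425319674
wrist 0.88 [[0.4178, 0.3226, 0.1081], [0.4249, 0.3359, 0.1487], [0.437, 0.3469, 0.1728]]
wrist 0.8 [[0.4883, 0.0945, 0.0033], [0.5039, 0.1122, 0.0208], [0.5205, 0.1231, 0.0261]]
wrist 0.54 [[0.4415, 0.3328, 0.0647], [0.4898, 0.3346, 0.0752], [0.4983, 0.341, 0.1462]]
scene 0.86 [[0.4886, 0.0932, 0.0079], [0.5117, 0.1142, 0.0216], [0.5534, 0.127, 0.0291]]
scene 0.81 [[0.4956, -0.0128, 0.0059], [0.5314, 0.0004, 0.0216], [0.5605, 0.0104, 0.0293]]
scene 0.75 [[0.4179, 0.322, 0.0541], [0.4238, 0.3372, 0.1436], [0.4698, 0.3473, 0.1758]]
scene 0.71 [[0.5242, -0.1478, 0.0092], [0.5354, -0.1065, 0.0228], [0.5506, -0.0879, 0.0301]]
```

Request:
play_rows --targets '[{"grip": 176, "linear": [0, 0.2, -2], "delta_rot": [0, 0, 0]}, {"grip": 176, "linear": [0, 0.2, -4], "delta_rot": [0, 0, 0]}, {"grip": 176, "linear": [0, 0.2, -5.5], "delta_rot": [0, 0, 0]}, {"grip": 176, "linear": [0, 0.2, -6.4], "delta_rot": [0, 0, 0]}, {"grip": 176, "linear": [0, 0.2, -6.8], "delta_rot": [0, 0, 0]}, {"grip": 176, "linear": [0, 0.2, -6.8], "delta_rot": [0, 0, 0]}, {"grip": 176, "linear": [0, 0.2, -6.8], "delta_rot": [0, 0, 0]}]'

```text
time: 20.05
ee_pos: [0.428, 0.3381, 0.0676]
tcp_rot: [-180.0, -0.4, 167.0]
wrist_force: [0.2, -0.3, -0.5]
opening: 0.0266
grasp_force: 9.8
```

```bash
python3 f.py
```

```text
Fz [-0.55 -1.57 -1.24 -0.43] -0.95 z 67.67 grasp 9.8 0.026375871539839106 20.2
```

Request:
play_rows --targets '[{"grip": 176, "linear": [0, 0, -0.1], "delta_rot": [0, 0, 0]}, {"grip": 176, "linear": [0, 0, -0.2], "delta_rot": [0, 0, 0]}, {"grip": 176, "linear": [0, 0, -0.3], "delta_rot": [0, 0, 0]}, {"grip": 176, "linear": [0, 0, -0.4], "delta_rot": [0, 0, 0]}, {"grip": 176, "linear": [0, 0, -0.4], "delta_rot": [0, 0, 0]}, {"grip": 176, "linear": [0, 0, -0.4], "delta_rot": [0, 0, 0]}]'

```text
time: 20.85
ee_pos: [0.4277, 0.3378, 0.0628]
tcp_rot: [-179.9, -0.4, 167.0]
wrist_force: [0.7, -0.2, 1.0]
opening: 0.0266
grasp_force: 9.8
```

```bash
python3 f.py
```

```text
Fz [ 0.98 -0.57 -0.51  0.08] -0.0 z 62.85 grasp 9.8 0.02667659502106 21.0
```

Request:
play_rows --targets '[{"grip": 176, "linear": [0, 0, -0.1], "delta_rot": [0, 0, 0]}, {"grip": 176, "linear": [0, 0, -0.2], "delta_rot": [0, 0, 0]}, {"grip": 176, "linear": [0, 0, -0.2], "delta_rot": [0, 0, 0]}, {"grip": 176, "linear": [0, 0, -0.2], "delta_rot": [0, 0, 0]}]'

```text
time: 21.45
ee_pos: [0.4278, 0.3379, 0.061]
tcp_rot: [-179.9, -0.4, 167.0]
wrist_force: [0.3, -0.9, 2.1]
opening: 0.0265
grasp_force: 9.9
```

```bash
python3 f.py
```

```text
Fz [2.11 2.19 1.52 0.83] 1.66 z 60.99 grasp 9.9 0.02672444872969106 21.6
```

Request:
play_rows --targets '[{"grip": 176, "linear": [0, 0, 0.05], "delta_rot": [0, 0, 0]}, {"grip": 174, "linear": [0, 0, 0.05], "delta_rot": [0, 0, 0]}, {"grip": 172, "linear": [0, 0, 0.05], "delta_rot": [0, 0, 0]}, {"grip": 170, "linear": [0, 0, 0.05], "delta_rot": [0, 0, 0]}, {"grip": 165, "linear": [0, 0, 0.05], "delta_rot": [0, 0, 0]}, {"grip": 155, "linear": [0, 0, 0.05], "delta_rot": [0, 0, 0]}, {"grip": 140, "linear": [0, 0, 0.05], "delta_rot": [0, 0, 0]}, {"grip": 130, "linear": [0, 0, 0.05], "delta_rot": [0, 0, 0]}, {"grip": 130, "linear": [0, 0, 0.5], "delta_rot": [0, 0, 0]}, {"grip": 130, "linear": [0, 0, 1.5], "delta_rot": [0, 0, 0]}]'

```text
time: 22.65
ee_pos: [0.4273, 0.3376, 0.0757]
tcp_rot: [-179.8, -0.4, 167.0]
wrist_force: [0.3, 0.2, -0.7]
opening: 0.0419
grasp_force: 0.0
```

```bash
python3 -c "
from h import *
go(up('S',105),30)"
```

```text
linear [17.49, -20.3, 7.02] rot [-0.0667, -0.5279, 0.1875] t 22.65 F [ 0.28  0.22 -0.74] 0.0 0.04194831085448262
```

Request:
play_rows --targets '[{"grip": 130, "linear": [0, 0, 3], "delta_rot": [0, 0, 0]}, {"grip": 125, "linear": [0, 0, 7], "delta_rot": [0, 0, 0]}, {"grip": 118, "linear": [0.5, -1.5, 11], "delta_rot": [0, 0, 0]}, {"grip": 118, "linear": [3, -4.5, 13], "delta_rot": [-0.015, -0.12, 0.045]}, {"grip": 118, "linear": [6, -8, 13], "delta_rot": [-0.03, -0.25, 0.09]}, {"grip": 118, "linear": [9.5, -12, 13], "delta_rot": [-0.05, -0.38, 0.14]}, {"grip": 118, "linear": [13, -16, 13], "delta_rot": [-0.067, -0.5, 0.18]}, {"grip": 118, "linear": [16.5, -19.5, 11], "delta_rot": [-0.067, -0.528, 0.188]}, {"grip": 118, "linear": [17.5, -20.3, 7], "delta_rot": [-0.067, -0.528, 0.188]}, {"grip": 118, "linear": [17.5, -20.3, 7], "delta_rot": [-0.067, -0.528, 0.188]}]'

```text
time: 23.65
ee_pos: [0.601, 0.1318, 0.1402]
tcp_rot: [-179.9, 29.7, 177.9]
wrist_force: [-1.1, 0.3, -0.4]
opening: 0.0458
grasp_force: 0.0
```

Request:
play_rows --targets '[{"grip": 118, "linear": [0, 0, 0], "delta_rot": [0, 0, 0]}, {"grip": 118, "linear": [0, 0, 0], "delta_rot": [0, 0, 0]}]'

```text
time: 23.85
ee_pos: [0.6033, 0.1357, 0.1485]
tcp_rot: [179.9, 30.2, 178.0]
wrist_force: [-0.5, -0.1, 0.8]
opening: 0.0461
grasp_force: 0.0
```

```bash
python3 - <<'E'
from h import *
go(up('S',29.5),30)
p=bot.camera("wrist"); W=world(p); save(p,"w4.png")
for R in bot.trace(p,"short_bottle")[:2]:
    q=W[R["pixels"]]; q=q[~np.isnan(q[:,0])]; print(R["conf"],np.percentile(q,[2,50,98],axis=0).round(4).tolist())
p=bot.camera("scene"); W=world(p)
for R in bot.trace(p,"tall_bottle_1")[:6]:
    q=W[R["pixels"]]; q=q[~np.isnan(q[:,0])]; print("sc",R["conf"],np.percentile(q,[2,50,98],axis=0).round(4).tolist() if len(q) else 0)
E
```

```text
linear [3.67, -0.24, -6.79] rot [-0.0014, 0.0036, -0.0016] t 23.85 F [-0.54 -0.13  0.85] 0.0 0.04606682723620915
0.71 [[0.6217, 0.1206, 0.0585], [0.6299, 0.1329, 0.086], [0.6482, 0.1437, 0.1053]]
sc 0.83 [[0.4975, -0.0125, 0.007], [0.5299, 0.0001, 0.0221], [0.5586, 0.0104, 0.0296]]
sc 0.79 [[0.4718, 0.2957, 0.0017], [0.4789, 0.3281, 0.0736], [0.5504, 0.3372, 0.1028]]
sc 0.63 [[0.4889, 0.0923, 0.0053], [0.5124, 0.1136, 0.022], [0.5499, 0.1266, 0.0292]]
sc 0.57 [[0.4174, 0.326, 0.0386], [0.424, 0.3403, 0.0717], [0.4351, 0.3498, 0.1021]]
sc 0.48 [[0.5239, -0.1499, 0.0013], [0.5364, -0.106, 0.0215], [0.5673, -0.0874, 0.0294]]
```

View pics/w4.png

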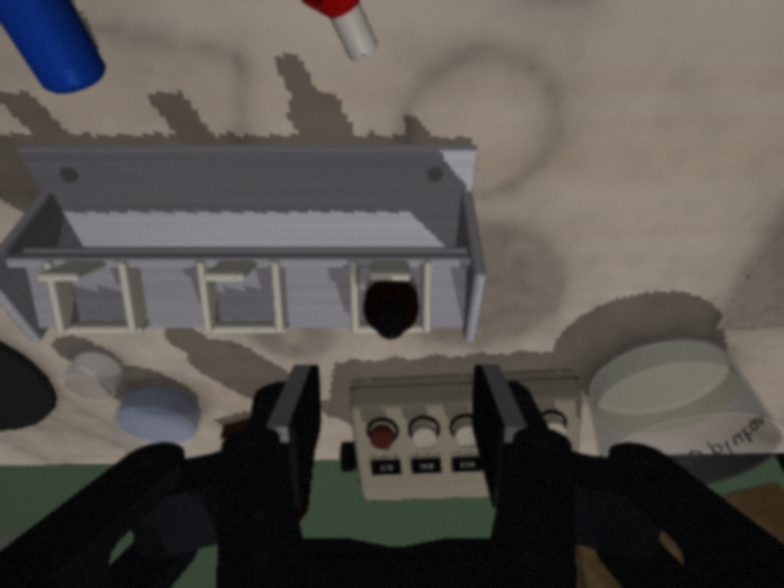

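Both tall bottles stand in the box. This picture shows the short bottle (cap 390,318) centred under the fingers, with the stand's end plate at column 475; I narrow the opening a little to clear it.

Request:
play_rows --targets '[{"grip": 130, "linear": [0.9, -0.1, -1.7], "delta_rot": [0, 0, 0]}, {"grip": 132, "linear": [1.8, -0.2, -3.4], "delta_rot": [0, 0, 0]}, {"grip": 132, "linear": [2.4, -0.2, -4.5], "delta_rot": [0, 0, 0]}, {"grip": 132, "linear": [3.0, -0.25, -5.6], "delta_rot": [0, 0, 0]}, {"grip": 132, "linear": [3.4, -0.25, -6.3], "delta_rot": [0, 0, 0]}, {"grip": 132, "linear": [3.7, -0.25, -6.75], "delta_rot": [0, 0, 0]}, {"grip": 132, "linear": [3.7, -0.25, -6.75], "delta_rot": [0, 0, 0]}, {"grip": 150, "linear": [3.7, -0.25, -6.75], "delta_rot": [0, 0, 0]}, {"grip": 165, "linear": [3.7, -0.25, -6.75], "delta_rot": [0, 0, 0]}, {"grip": 170, "linear": [3.7, -0.25, -6.75], "delta_rot": [0, 0, 0]}]'

```text
time: 25.05
ee_pos: [0.6398, 0.1324, 0.079]
tcp_rot: [179.9, 30.1, 178.0]
wrist_force: [-0.3, -0.2, -0.5]
opening: 0.0285
grasp_force: 0.0
```

Request:
play_rows --targets '[{"grip": 174, "linear": [0, 0, 0], "delta_rot": [0, 0, 0]}, {"grip": 178, "linear": [0, 0, 0], "delta_rot": [0, 0, 0]}, {"grip": 180, "linear": [0, 0, 0], "delta_rot": [0, 0, 0]}, {"grip": 181, "linear": [0, 0, 0], "delta_rot": [0, 0, 0]}, {"grip": 181, "linear": [0, 0, 0], "delta_rot": [0, 0, 0]}]'

```text
time: 25.55
ee_pos: [0.6397, 0.1324, 0.0785]
tcp_rot: [180.0, 30.1, 178.0]
wrist_force: [-0.1, 0.3, -0.5]
opening: 0.0247
grasp_force: 2.7
```

Request:
play_rows --targets '[{"grip": 182, "linear": [0, 0, 0], "delta_rot": [0, 0, 0]}, {"grip": 183, "linear": [0, 0, 0], "delta_rot": [0, 0, 0]}, {"grip": 183, "linear": [0, 0, 0], "delta_rot": [0, 0, 0]}]'

```text
time: 25.85
ee_pos: [0.6397, 0.1324, 0.0785]
tcp_rot: [180.0, 30.1, 178.0]
wrist_force: [-0.6, -0.5, 1.5]
opening: 0.0242
grasp_force: 13.6
```

Request:
play_rows --targets '[{"grip": 183, "linear": [-0.25, 0, 0.43], "delta_rot": [0, 0, 0]}, {"grip": 183, "linear": [-0.75, 0, 1.3], "delta_rot": [0, 0, 0]}, {"grip": 183, "linear": [-1.25, 0.05, 2.16], "delta_rot": [0, 0, 0]}, {"grip": 183, "linear": [-1.75, 0.05, 3.03], "delta_rot": [0, 0, 0]}, {"grip": 183, "linear": [-2.25, 0.1, 3.9], "delta_rot": [0, 0, 0]}, {"grip": 183, "linear": [-3.5, 0.1, 6.5], "delta_rot": [0, 0, 0]}, {"grip": 183, "linear": [-5, 0.1, 9], "delta_rot": [0, 0, 0]}, {"grip": 183, "linear": [-6, 0.1, 10], "delta_rot": [0, 0, 0]}, {"grip": 183, "linear": [-6, 0.1, 10], "delta_rot": [0, 0, 0]}]'

```text
time: 26.75
ee_pos: [0.5796, 0.1337, 0.1808]
tcp_rot: [179.9, 30.2, 178.0]
wrist_force: [0.4, 0.3, -0.4]
opening: 0.0245
grasp_force: 13.6
```

```bash
python3 -c "
from h import *
go((*box('short'),.16),0,-6.2)"
```

```text
linear [-12.65, -37.89, -2.08] rot [0.0357, 0.5267, -0.0726] t 26.75 F [ 0.35  0.3  -0.43] 13.567171543836594 0.024470859434228075
```

Request:
play_rows --targets '[{"grip": 183, "linear": [-1.5, -1.5, 1], "delta_rot": [0.003, 0.05, -0.01]}, {"grip": 183, "linear": [-3.5, -5, 2], "delta_rot": [0.008, 0.15, -0.02]}, {"grip": 183, "linear": [-5, -9, 2], "delta_rot": [0.015, 0.25, -0.03]}, {"grip": 183, "linear": [-6.5, -13.5, 2], "delta_rot": [0.025, 0.35, -0.05]}, {"grip": 183, "linear": [-8, -18, 2], "delta_rot": [0.03, 0.45, -0.06]}, {"grip": 183, "linear": [-9.5, -22.5, 2], "delta_rot": [0.036, 0.527, -0.073]}, {"grip": 183, "linear": [-11, -27, 1], "delta_rot": [0.036, 0.527, -0.073]}, {"grip": 183, "linear": [-12, -31.5, 0], "delta_rot": [0.036, 0.527, -0.073]}, {"grip": 183, "linear": [-12.6, -35.5, -1], "delta_rot": [0.036, 0.527, -0.073]}, {"grip": 183, "linear": [-12.6, -37.9, -2], "delta_rot": [0.036, 0.527, -0.073]}]'

```text
time: 27.75
ee_pos: [0.4525, -0.2483, 0.1562]
tcp_rot: [-180.0, -0.3, 173.6]
wrist_force: [-0.1, 0.1, -0.3]
opening: 0.0242
grasp_force: 13.6
```

Request:
play_rows --targets '[{"grip": 183, "linear": [0, 0, -1], "delta_rot": [0, 0, 0]}, {"grip": 183, "linear": [0, 0, -2], "delta_rot": [0, 0, 0]}, {"grip": 183, "linear": [0, 0, -2], "delta_rot": [0, 0, 0]}, {"grip": 183, "linear": [0, 0, -2], "delta_rot": [0, 0, 0]}]'

```text
time: 28.15
ee_pos: [0.4538, -0.2446, 0.1381]
tcp_rot: [-180.0, -0.2, 173.9]
wrist_force: [0.6, -0.2, 0.1]
opening: 0.024
grasp_force: 13.6
```

```bash
python3 - <<'E'
from h import *
print(bot.get_obs()["q"].round(1))
p=bot.camera("wrist"); save(p,"w5.png"); W=world(p)
for R in bot.trace(p,"short_box")[:1]:
    m=R["pixels"]; q=W[m]*1000; q=q[~np.isnan(q[:,0])]; r=q[(q[:,2]>41)&(q[:,2]<50)]
    e=cv2.minAreaRect(r[:,:2].astype(np.float32)); print(R["conf"],len(r),e,cv2.boxPoints(e).round().tolist())
    print(np.histogram(q[:,2],np.arange(0,60,3))[0].tolist())
for R in bot.trace(p,"short_bottle")[:1]:
    q=W[R["pixels"]]; q=q[~np.isnan(q[:,0])]; print(R["conf"],np.percentile(q,[2,50,98],axis=0).round(4).tolist())
go((*box('short'),.06),0,-6.2)
E
```

```text
[-28.3  -0.4  -5.8  84.8  -0.1 -22.1]
0.72 2461 ((452.88885498046875, -246.49928283691406), (100.08892059326172, 74.08403778076172), 84.04782104492188) [[411.0, -292.0], [485.0, -300.0], [495.0, -201.0], [421.0, -193.0]]
[47, 70, 60, 80, 108, 6511, 3617, 338, 336, 341, 363, 375, 513, 561, 2186, 10, 0, 0, 0]
0.9 [[0.4435, -0.255, 0.1152], [0.4495, -0.2439, 0.1457], [0.4606, -0.2334, 0.1667]]
linear [-0.11, -0.01, -7.91] rot [0.0012, -0.0027, -0.0009] t 28.3 F [ 0.42  0.42 -0.43] 13.60978826880455 0.024707124804799675
```

View pics/w5.png

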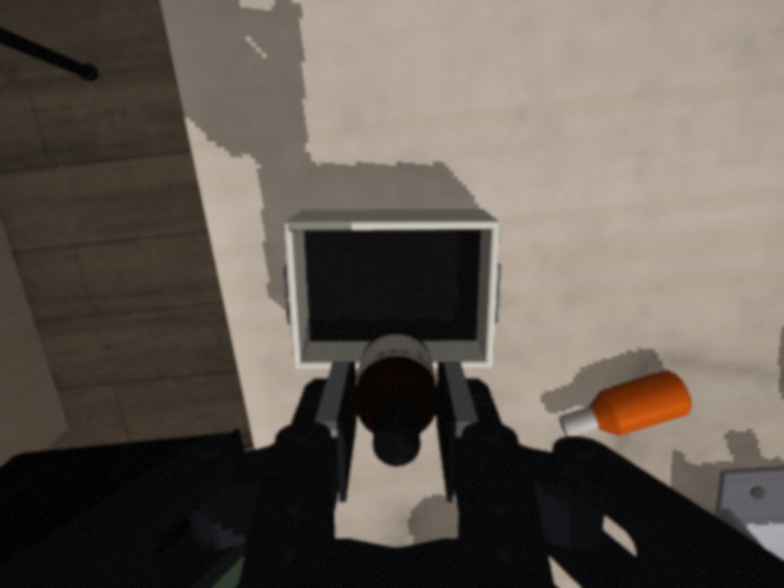

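The picture shows the short bottle held upright over the short box (dark floor at ~395,285), whose floor is at about 18 mm; it is centred within 2 mm. Descend to 5 mm above it.

Request:
play_rows --targets '[{"grip": 183, "linear": [0, 0, -2], "delta_rot": [0, 0, 0]}, {"grip": 183, "linear": [-0.1, -0.1, -4], "delta_rot": [0, 0, 0]}, {"grip": 183, "linear": [-0.1, -0.1, -6], "delta_rot": [0, 0, 0]}, {"grip": 183, "linear": [-0.1, -0.1, -7.5], "delta_rot": [0, 0, 0]}, {"grip": 183, "linear": [-0.1, -0.1, -8.2], "delta_rot": [0, 0, 0]}, {"grip": 183, "linear": [-0.1, -0.1, -8.5], "delta_rot": [0, 0, 0]}, {"grip": 183, "linear": [-0.1, -0.1, -8.5], "delta_rot": [0, 0, 0]}, {"grip": 183, "linear": [-0.1, -0.1, -8.5], "delta_rot": [0, 0, 0]}]'

```text
time: 29.1
ee_pos: [0.4531, -0.2468, 0.0542]
tcp_rot: [-179.9, -0.1, 173.8]
wrist_force: [-1.0, 0.6, 0.3]
opening: 0.0245
grasp_force: 13.6
```

```bash
python3 f.py
```

```text
Fz [ 0.25  0.16 -0.2  -0.19] 0.01 z 54.16 grasp 13.6 0.0249157734109147 29.25
```

Request:
play_rows --targets '[{"grip": 183, "linear": [0, 0, -0.1], "delta_rot": [0, 0, 0]}, {"grip": 183, "linear": [0, 0, -0.2], "delta_rot": [0, 0, 0]}, {"grip": 183, "linear": [0, 0, -0.3], "delta_rot": [0, 0, 0]}, {"grip": 183, "linear": [0, 0, -0.3], "delta_rot": [0, 0, 0]}, {"grip": 183, "linear": [0, 0, -0.3], "delta_rot": [0, 0, 0]}]'

```text
time: 29.8
ee_pos: [0.4526, -0.2466, 0.0503]
tcp_rot: [-179.9, -0.2, 173.8]
wrist_force: [0.1, -0.4, 0.2]
opening: 0.0244
grasp_force: 13.6
```

```bash
python3 f.py
```

```text
Fz [ 0.17 -0.41  0.37 -0.92] -0.2 z 50.35 grasp 13.6 0.024261259678940415 29.95
```

Request:
play_rows --targets '[{"grip": 183, "linear": [0, 0, -0.1], "delta_rot": [0, 0, 0]}, {"grip": 183, "linear": [0, 0, -0.2], "delta_rot": [0, 0, 0]}, {"grip": 183, "linear": [0, 0, -0.2], "delta_rot": [0, 0, 0]}, {"grip": 183, "linear": [0, 0, -0.2], "delta_rot": [0, 0, 0]}]'

```text
time: 30.4
ee_pos: [0.4527, -0.2466, 0.0483]
tcp_rot: [-179.9, -0.2, 173.8]
wrist_force: [0.8, -0.2, -0.4]
opening: 0.0242
grasp_force: 13.6
```

```bash
python3 f.py
```

```text
Fz [-0.4  -0.04  0.08  0.46] 0.03 z 48.35 grasp 13.6 0.02402974854465288 30.55
```

Request:
play_rows --targets '[{"grip": 183, "linear": [0, 0, -0.1], "delta_rot": [0, 0, 0]}, {"grip": 183, "linear": [0, 0, -0.2], "delta_rot": [0, 0, 0]}, {"grip": 183, "linear": [0, 0, -0.2], "delta_rot": [0, 0, 0]}, {"grip": 183, "linear": [0, 0, -0.2], "delta_rot": [0, 0, 0]}]'

```text
time: 31.0
ee_pos: [0.4528, -0.2467, 0.0465]
tcp_rot: [-179.9, -0.2, 173.8]
wrist_force: [1.0, 0.8, 1.9]
opening: 0.0244
grasp_force: 13.7
```

```bash
python3 f.py
```

```text
Fz [1.87 1.87 1.21 1.71] 1.67 z 46.51 grasp 13.7 0.024171318135948104 31.15
```

Contact at about 1.7 N. Release and rise.

Request:
play_rows --targets '[{"grip": 183, "linear": [0, 0, 0.05], "delta_rot": [0, 0, 0]}, {"grip": 181, "linear": [0, 0, 0.05], "delta_rot": [0, 0, 0]}, {"grip": 179, "linear": [0, 0, 0.05], "delta_rot": [0, 0, 0]}, {"grip": 177, "linear": [0, 0, 0.05], "delta_rot": [0, 0, 0]}, {"grip": 172, "linear": [0, 0, 0.05], "delta_rot": [0, 0, 0]}, {"grip": 162, "linear": [0, 0, 0.05], "delta_rot": [0, 0, 0]}, {"grip": 148, "linear": [0, 0, 0.05], "delta_rot": [0, 0, 0]}, {"grip": 138, "linear": [0, 0, 0.05], "delta_rot": [0, 0, 0]}, {"grip": 135, "linear": [0, 0, 0.5], "delta_rot": [0, 0, 0]}, {"grip": 135, "linear": [0, 0, 1.5], "delta_rot": [0, 0, 0]}]'

```text
time: 32.2
ee_pos: [0.4522, -0.2464, 0.0612]
tcp_rot: [-180.0, -0.3, 173.8]
wrist_force: [-0.2, 0.8, -0.4]
opening: 0.0401
grasp_force: 0.0
```

Request:
play_rows --targets '[{"grip": 135, "linear": [0, 0, 3], "delta_rot": [0, 0, 0]}, {"grip": 135, "linear": [0, 0, 7], "delta_rot": [0, 0, 0]}, {"grip": 135, "linear": [0, 0, 11], "delta_rot": [0, 0, 0]}, {"grip": 135, "linear": [0, 0, 14], "delta_rot": [0, 0, 0]}, {"grip": 135, "linear": [-5, 2, 17], "delta_rot": [0, 0, 0]}, {"grip": 135, "linear": [-10, 4, 17], "delta_rot": [0, 0, 0]}, {"grip": 135, "linear": [-10, 4, 17], "delta_rot": [0, 0, 0]}, {"grip": 135, "linear": [-10, 4, 17], "delta_rot": [0, 0, 0]}]'

```text
time: 33.0
ee_pos: [0.3516, -0.2063, 0.2334]
tcp_rot: [-179.9, -0.0, 173.8]
wrist_force: [0.6, -0.6, -0.9]
opening: 0.0405
grasp_force: 0.0
```

```bash
python3 - <<'E'
from h import *
p=bot.camera("side"); q=bot.camera("scene")
cv2.imwrite("pics/fin.png",cv2.resize(np.hstack([q["color"][200:400,100:420],p["color"][150:350,180:400]])[...,::-1],None,fx=1.45,fy=1.45))
for n,im in(("scene",q),("side",p)):
  W=world(im)
  for t in("tall_bottle_1","short_bottle","timer","label_jar"):
    for R in bot.trace(im,t)[:5]:
      k=W[R["pixels"]]; k=k[~np.isnan(k[:,0])]
      if len(k): print(n,t,round(R["conf"],2),np.percentile(k,[2,50,98],axis=0).round(3).tolist())
E
```

```text
scene tall_bottle_1 0.86 [[0.472, 0.298, 0.032], [0.479, 0.328, 0.073], [0.506, 0.338, 0.103]]
scene tall_bottle_1 0.75 [[0.418, 0.326, 0.038], [0.424, 0.34, 0.072], [0.436, 0.35, 0.103]]
scene tall_bottle_1 0.73 [[0.489, 0.099, 0.013], [0.513, 0.115, 0.022], [0.551, 0.126, 0.029]]
scene tall_bottle_1 0.7 [[0.524, -0.152, 0.008], [0.536, -0.105, 0.022], [0.551, -0.087, 0.029]]
scene tall_bottle_1 0.58 [[0.496, -0.012, 0.001], [0.53, 0.001, 0.021], [0.56, 0.01, 0.03]]
scene short_bottle 0.69 [[0.605, -0.052, 0.002], [0.645, 0.069, 0.01], [0.678, 0.175, 0.074]]
scene short_bottle 0.6 [[0.443, -0.296, 0.019], [0.453, -0.241, 0.047], [0.485, -0.234, 0.079]]
scene short_bottle 0.31 [[0.472, 0.314, 0.038], [0.478, 0.328, 0.074], [0.488, 0.337, 0.103]]
scene timer 0.73 [[0.31, 0.212, 0.009], [0.326, 0.245, 0.052], [0.354, 0.269, 0.064]]
scene label_jar 0.63 [[0.628, -0.234, 0.006], [0.646, -0.196, 0.037], [0.678, -0.183, 0.058]]
side tall_bottle_1 0.75 [[0.497, -0.021, 0.0], [0.536, -0.014, 0.019], [0.564, 0.0, 0.028]]
side tall_bottle_1 0.75 [[0.525, -0.158, 0.012], [0.541, -0.13, 0.022], [0.554, -0.098, 0.028]]
side tall_bottle_1 0.72 [[0.422, 0.32, 0.037], [0.433, 0.325, 0.062], [0.441, 0.334, 0.095]]
side tall_bottle_1 0.63 [[0.491, 0.087, 0.005], [0.518, 0.098, 0.019], [0.553, 0.12, 0.028]]
side tall_bottle_1 0.61 [[0.472, 0.307, 0.007], [0.486, 0.315, 0.063], [0.497, 0.55, 0.101]]
side short_bottle 0.64 [[0.443, -0.261, 0.024], [0.456, -0.256, 0.049], [0.467, -0.247, 0.078]]
side short_bottle 0.53 [[0.604, -0.059, 0.005], [0.636, 0.036, 0.051], [0.673, 0.171, 0.076]]
side timer 0.84 [[0.31, 0.202, 0.026], [0.339, 0.217, 0.052], [0.357, 0.259, 0.063]]
side label_jar 0.62 [[0.629, -0.239, 0.005], [0.647, -0.232, 0.03], [0.676, -0.188, 0.056]]
```

View pics/fin.png

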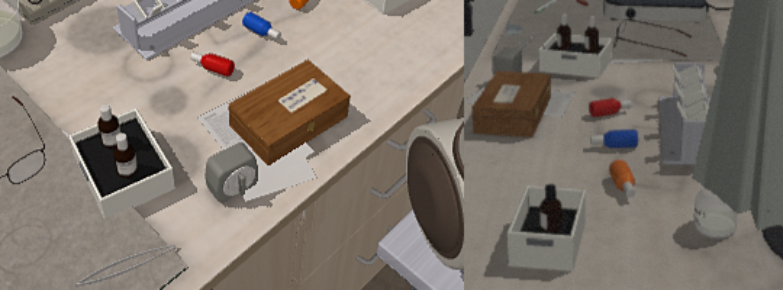

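Both tall bottles stand upright in the long box (109,125 and 125,155) and the short one in the short box (550,205). The jar and timer haven't moved.

```bash
python3 -c "
from workcell import bot
print(bot.job_done())"
```

```text
the job is handed in; nothing more can be done
None
```

The job is handed in: both tall bottles stand upright in the long box and the short bottle in the short box, all set down at about 2 N and let go at 33 s of 72 s, though the grip touched 19.6 N (limit 20 N) for a moment on the first tall bottle before I eased it to about 14 N.

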